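# Put the dried lino blocks back into their size rack

### The job

The four washed lino blocks have dried in the wire rack. Move them one by one to the wooden block rack so that they stand there on edge in order of size, each in the bay cut to its width: the widest block in the longest bay, and so on down to the narrowest in the shortest. Set each one upright, square in its bay and right down on the bay's floor, without dropping it.

Things in the scene. Friction and masses are not known exactly. Their poses are not given: they have to be found in the camera images.
- block_widest: the widest of four lino printing blocks: a 108 mm wide, 104 mm high, 22 mm thick slab of plywood faced with dark grey lino, standing on edge in the wire rack. Origin: centre of its underside; x along its width, y across its thickness (lino face at -y), z up. About 161 g, give or take a third.
- block_wide: the second widest of four lino printing blocks: a 88 mm wide, 96 mm high, 22 mm thick slab of plywood faced with dark grey lino, standing on edge in the wire rack. Origin: centre of its underside; x along its width, y across its thickness (lino face at -y), z up. About 121 g, give or take a third.
- block_narrow: the second narrowest of four lino printing blocks: a 70 mm wide, 88 mm high, 22 mm thick slab of plywood faced with dark grey lino, standing on edge in the wire rack. Origin: centre of its underside; x along its width, y across its thickness (lino face at -y), z up. About 88 g, give or take a third.
- block_narrowest: the narrowest of four lino printing blocks: a 52 mm wide, 80 mm high, 22 mm thick slab of plywood faced with dark grey lino, standing on edge in the wire rack. Origin: centre of its underside; x along its width, y across its thickness (lino face at -y), z up. About 59 g, give or take a third.
- wire_rack: drying rack of steel wire, fixed, 130 x 246 mm (x, y). Origin: centre of its foot, on the worktop. Four equal bays in a row at y = +90, +30, -30, -90 mm between wire hoops (60 mm apart, tops 55 mm above the worktop). At the start a block stands near the middle of each bay, in any order, underside 16 mm above the worktop, width along the rack's x.
- block_rack: wooden block rack, fixed, 256 mm long (y), stepped. Origin: underside centre, on the worktop. Bays in a row, centres at x = 0, y = +90, +30, -30, -90 mm, 122, 102, 84, 66 mm long (x) in that order, for the blocks 108, 88, 70, 52 mm wide; each 44 mm wide (y), floor 12 mm above the worktop. Fins between bays 46 mm, end stops 36 mm above it. The two racks may swap sides.
Not all that is in view belongs to the job. Leave any blue or red look-alike of the block_narrow alone.

How it is judged:
At the end, for the whole second after the job is handed in: Each block stands in its own bay of the wooden rack: underside on the bay's floor (within 5 mm), centre within 10 mm of the bay's centre along its length and 14 mm across it, upright within 0.09 rad, square with the bay within 0.2 rad (either face forward), released and at rest (x of block_widest in the frame of block_rack between -0.01 and 0.01 m and y of block_widest in the frame of block_rack between 0.076 and 0.104 m and z of block_widest in the frame of block_rack between 0.007 and 0.017 m and angle between each of block_widest, block_wide, block_narrow, block_narrowest's own z axis and vertical below 0.09 rad and angle between the x axis of each of block_widest, block_wide, block_narrow, block_narrowest and the x axis of block_rack, either way round below 0.2 rad and linear speed of each of block_widest, block_wide, block_narrow, block_narrowest below 0.02 m/s and angular speed of each of block_widest, block_wide, block_narrow, block_narrowest below 0.1 rad/s and contact force between each of block_widest, block_wide, block_narrow, block_narrowest and the fingers below 0.1 N and x of block_wide in the frame of block_rack between -0.01 and 0.01 m and y of block_wide in the frame of block_rack between 0.016 and 0.044 m and z of block_wide in the frame of block_rack between 0.007 and 0.017 m and x of block_narrow in the frame of block_rack between -0.01 and 0.01 m and y of block_narrow in the frame of block_rack between -0.044 and -0.016 m and z of block_narrow in the frame of block_rack between 0.007 and 0.017 m and x of block_narrowest in the frame of block_rack between -0.01 and 0.01 m and y of block_narrowest in the frame of block_rack between -0.104 and -0.076 m and z of block_narrowest in the frame of block_rack between 0.007 and 0.017 m); the robot touches nothing.
It fails at once if the block widest falls freely (no finger on it, faster than 0.35 m/s, more than 20 mm above the floor of the bays) (contact force between block_widest and the fingers below 0.05 N and linear speed of block_widest above 0.35 m/s and z of block_widest in the frame of block_rack above 0.032 m).
It fails at once if the block wide falls freely (no finger on it, faster than 0.35 m/s, more than 20 mm above the floor of the bays) (contact force between block_wide and the fingers below 0.05 N and linear speed of block_wide above 0.35 m/s and z of block_wide in the frame of block_rack above 0.032 m).
It fails at once if the block narrow falls freely (no finger on it, faster than 0.35 m/s, more than 20 mm above the floor of the bays) (contact force between block_narrow and the fingers below 0.05 N and linear speed of block_narrow above 0.35 m/s and z of block_narrow in the frame of block_rack above 0.032 m).
It fails at once if the block narrowest falls freely (no finger on it, faster than 0.35 m/s, more than 20 mm above the floor of the bays) (contact force between block_narrowest and the fingers below 0.05 N and linear speed of block_narrowest above 0.35 m/s and z of block_narrowest in the frame of block_rack above 0.032 m).
It also fails if it takes over 106 s, if anything falls off the work surface, if the arm or the gripper's body presses on something with over 40 N, if the wrist force passes 120 N, or if a joint passes its speed limit or range.

### The arm

A 6-joint arm with a two-finger parallel gripper is mounted at the origin on a cart in front of the work surface, level with it; the furniture and walls round the work are solid. World frame = base frame: x ahead of the robot, y to its left, z up, the work surface at z = 0. Lengths are in m, angles in rad, forces in N, time in s.
With the tool pointing down it reaches from about 0.35 to 0.85 m from the base axis. Payload 8.1 kg.
Tool frame: the origin (TCP) lies at the very end of the fingers, on their centre line; the grasp point (between the pads) lies 19 mm behind it (pinch_z is the distance from the TCP to the grasp point, in m); z points along the fingers, y is the direction in which the jaws open and shut (so a half turn about z gives the same grasp; the last joint's range is limited). The gripper opens to 93 mm and grips with 3 to 60 N. Pads are 15 mm wide; open, the fingers measure 128 mm over their backs; the gripper's body (75 mm by 188 mm) begins 65 mm behind the grasp point.
Start: joints at [-1.279, 0.13, 1.488, -0, 1.523, -0.085], TCP at [0.221, -0.558, 0.219] pointing down, gripper open.
Joint ranges: [-2.96, 2.96], [-0.89, 2.26], [0.02, 2.5], [-1.34, 4.48], [0, 2.73], [-2.66, 2.66]. Speed limits (rad/s): [2.39, 2.39, 2.79, 3.14, 3.14, 3.14].

### API

Orientations are given as a rotation vector (axis times angle).
In Python, from plant import * gives the robot as it stands.
- The arm moves only by the tool move_arm, never from a script. Its argument "series" is a list of rows, each a list of 7 numbers: the shift along the tool's x, y, z each as a share of 10 cm, from -1 to 1, then the turn, a rotation vector about the tool's x, y, z each as a share of 180 degrees, from -1 to 1, then the opening, from -1 (shut) to 1 (fully open). In form: [[dx, dy, dz, rx, ry, rz, jaw], ...]. A call has 1 to 8 rows; each row is the pose to reach, as a shift and turn from the pose commanded when the call began, along the tool's axes at that moment, turning the shorter way round; what a row does not reach only later rows make up. A row lasts 1/10 s, in which the tool goes at most 50 mm and 8.59 degrees, less where a joint would pass 70% of its speed; a pose out of reach is approached as far as the arm can. A call with a number of a shift or a turn outside -1 to 1 is refused whole. A call with a gripper value outside its range is refused whole. The fingers move at their own pace and stop on an object; "squeeze" is the grip in N (left out, the last holds). Time passes only in rows, so rows that repeat a pose let the fingers close. It gives the time, the measured TCP pose, the force and the opening at its end, in the units of the state.
- read_state(): the state, without advancing time (a new reading comes with each control period).
- read_camera(name): name is "scene" or "side" or "wrist"; returns a dict with "frame" (384x512x3 uint8, red, green, blue), "K" (3x3 intrinsics, pixels), "rvec" (rotation vector, rad) and "tvec" (3), from world to camera coordinates, as OpenCV has them. Camera axes: x right, y down, z forward; pixel columns grow to the right and rows downward; lengths in m; the calibration is good to about 2 mm. A picture is of the moment at which its call begins. There is no depth.
- close_job(): hands the job in, once; it reports no verdict.
The state is a dict: "t": time; "q": joint angles; "dq": joint speeds; "joint_torque": joint torques, N m; "tool_pos": TCP position; "orientation": TCP orientation; "force": force on the tool from outside, world axes, zero at the start; "wrist_torque": the same for the moment, N m; "opening": finger opening in m.
Only numpy, scipy, OpenCV 4.12 (cv2) and the standard library are available. Lean on these libraries where they do the work, as an engineer would, in place of code of your own. Each camera call takes 0.05 s, during which the arm holds its last target.

## Working session

There is one attempt and no reset: what is moved stays moved. The work goes in short steps, Python scripts to look and compute and a tool call to move; the robot and the scene stay as the last step left them, time stands still between calls to the robot, and variables do not carry over. Pictures are saved under pics/ and viewed, and the job is handed in when it is done.

Besides the shell and the picture viewer there is one more tool, called after "Call:" in YAML: its name, and indented under it one key for each argument. move_arm: Moves the arm, as the interface text tells. Shift numbers are shares of 10 cm and turn numbers shares of 180 degrees, none past 1 either way. Its arguments: {"type":"object","properties":{"series":{"type":"array","items":{"type":"array","items":{"type":"number"}}},"squeeze":{"type":"number"}},"required":["series"]}

```bash
ls; mkdir -p pics; cat > h.py <<'E'
from plant import *
import numpy as np, cv2
def shot(n,f):
    c=read_camera(n); cv2.imwrite('pics/'+f,c['frame'][:,:,::-1]); np.savez('pics/'+f+'.npz',**c); return c
E
python3 - <<'E'
from h import *
np.set_printoptions(precision=4,suppress=True)
print(read_state())
for n in ['scene','side','wrist']:
    c=shot(n,n+'0.png'); R=cv2.Rodrigues(c['rvec'])[0]; print(n,c['K'].tolist(),-R.T@c['tvec'],R[2])
E
```

```text
pics
{'t': 0.0, 'q': array([-1.2794,  0.1312,  1.4893, -0.    ,  1.523 , -0.0854]), 'dq': array([-0.0012,  0.0013, -0.0012,  0.0008, -0.0002, -0.0016]), 'joint_torque': array([  0.0004, -55.983 , -49.1768,   0.077 ,   0.0353,  -0.0001]), 'tool_pos': array([ 0.2206, -0.5574,  0.2176]), 'orientation': array([-3.0842, -0.5881,  0.0003]), 'force': array([0.2666, 0.0964, 0.4817]), 'wrist_torque': array([ 0.0205,  0.0521, -0.0187]), 'opening': 0.09280254813416709}
scene [[413.7789778416334, 0.0, 257.1804866925788], [0.0, 413.7789778416334, 194.64656657605585], [0.0, 0.0, 1.0]] [-0.1303  0.7663  0.6843] [ 0.5483 -0.6425 -0.5354]
side [[393.92052277540824, 0.0, 253.45431861780253], [0.0, 393.92052277540824, 185.05062209639675], [0.0, 0.0, 1.0]] [0.0053 0.9073 0.702 ] [ 0.4106 -0.7492 -0.5197]
wrist [[325.5722895268962, 0.0, 257.7292224922375], [0.0, 325.5722895268962, 190.67427401375244], [0.0, 0.0, 1.0]] [ 0.2904 -0.5301  0.384 ] [-0.2476 -0.0974 -0.964 ]
```

View pics/scene0.png

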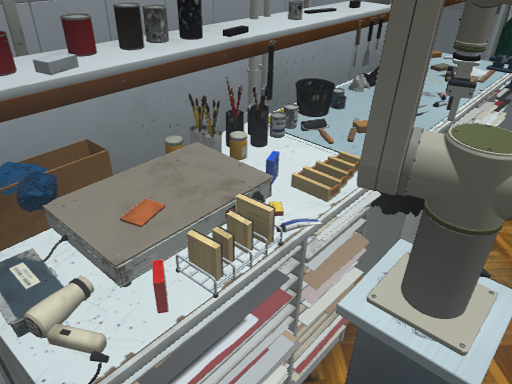

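View pics/side0.png

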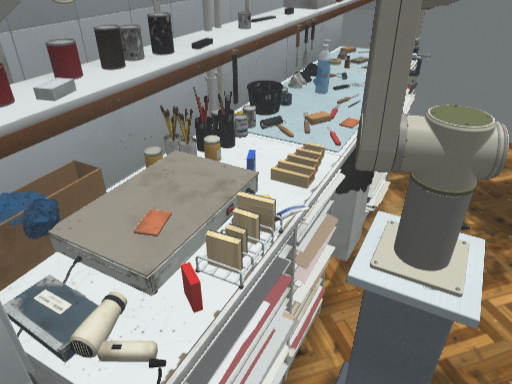

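View pics/wrist0.png

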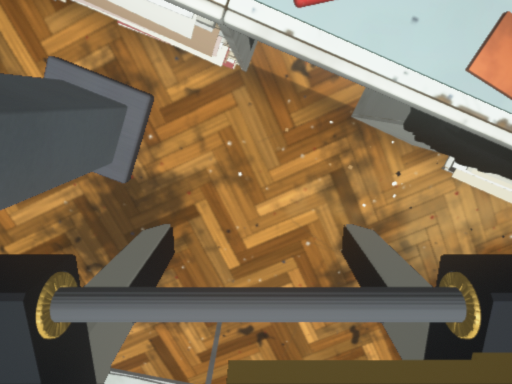

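The scene view shows the wire rack with four blocks (columns 185–275, rows 195–295), the wooden rack at (325,175), a red look-alike at (160,286) and a blue one at (272,164). I'll crop in to measure.

```bash
python3 - <<'E'
import cv2
a=cv2.imread('pics/scene0.png');b=cv2.imread('pics/side0.png')
cv2.imwrite('pics/c1.png',cv2.resize(a[185:305,165:285],None,fx=5,fy=5,interpolation=cv2.INTER_CUBIC))
cv2.imwrite('pics/c2.png',cv2.resize(a[140:210,280:370],None,fx=8,fy=8,interpolation=cv2.INTER_CUBIC))
cv2.imwrite('pics/c3.png',cv2.resize(b[180:295,180:300],None,fx=5,fy=5,interpolation=cv2.INTER_CUBIC))
cv2.imwrite('pics/c4.png',cv2.resize(b[135:195,260:340],None,fx=8,fy=8,interpolation=cv2.INTER_CUBIC))
E
```

```text
(no output)
```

View pics/c1.png

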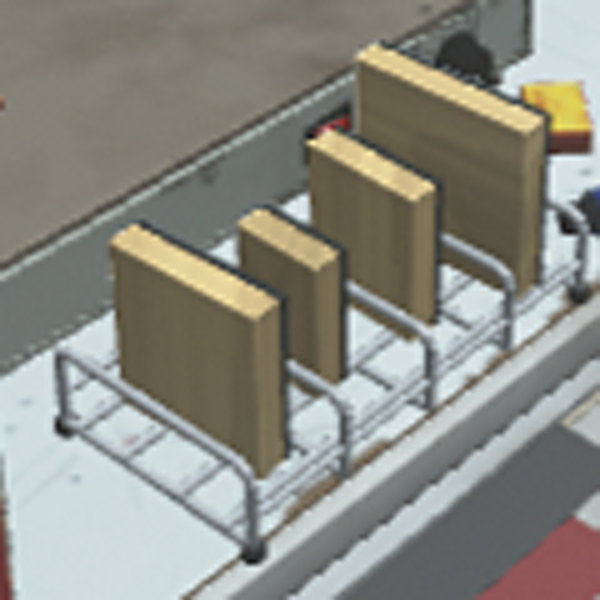

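View pics/c2.png

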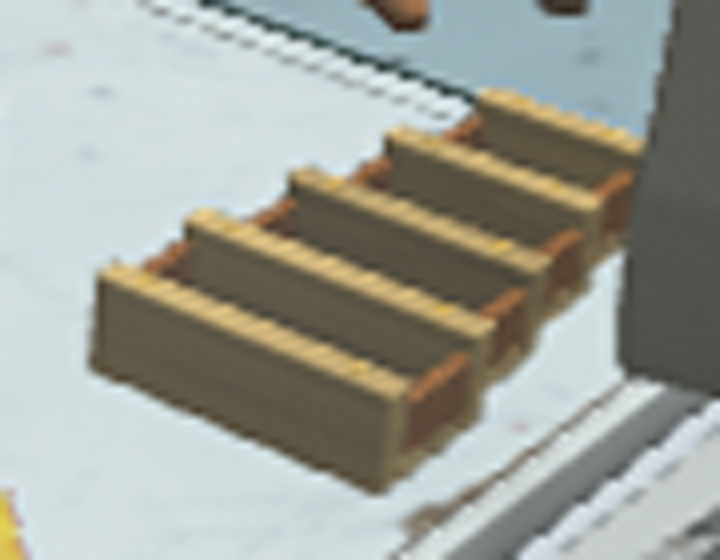

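View pics/c3.png

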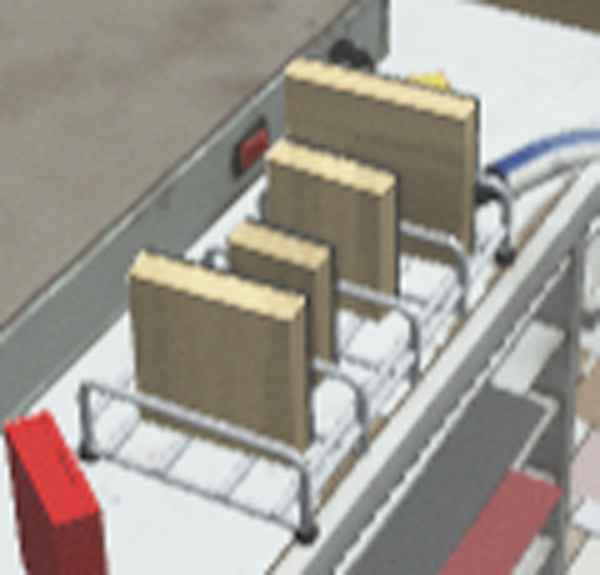

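View pics/c4.png

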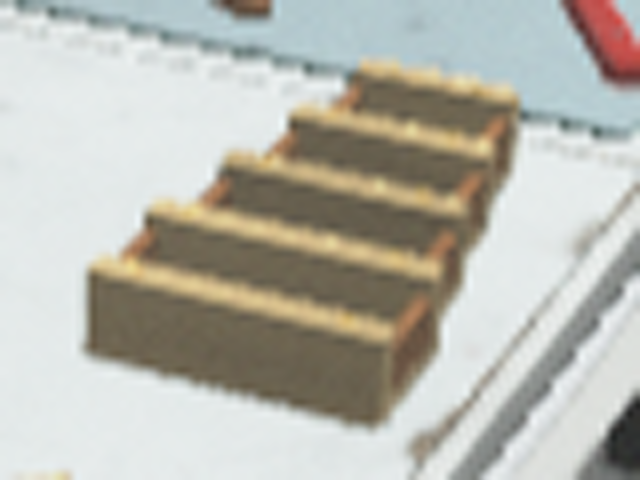

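```bash
cat >> h.py <<'E'
np.set_printoptions(precision=4,suppress=True)
def load(f): return dict(np.load('pics/'+f+'.npz'))
def ray(c,uv):
    R=cv2.Rodrigues(c['rvec'])[0]; uv=np.atleast_2d(uv).astype(float)
    d=np.c_[(uv-[c['K'][0,2],c['K'][1,2]])/c['K'][0,0],np.ones(len(uv))]@R
    return -R.T@c['tvec'],d
def onz(c,uv,z):
    o,d=ray(c,uv); return (o+d*((z-o[2])/d[:,2:]))[:,:2]
def tri(cs,uvs):
    A=0;b=0
    for c,u in zip(cs,uvs):
        o,d=ray(c,u); d=d[0]/np.linalg.norm(d); M=np.eye(3)-np.outer(d,d); A=A+M; b=b+M@o
    return np.linalg.solve(A,b)
def proj(c,X): return cv2.projectPoints(np.atleast_2d(X).astype(float),c['rvec'],c['tvec'],c['K'],None)[0][:,0]
E
python3 - <<'E'
from h import *
s=load('scene0.png');d=load('side0.png')
f=lambda L:np.array(L)/5+[165,185]
# top quad: front-left, front-right, back-right, back-left (front = +y)
for n,z,L in [('A',.112,[(115,245),(262,315),(282,300),(137,224)]),('B',.096,[(242,225),(322,266),(343,250),(268,208)]),('C',.104,[(308,145),(416,198),(436,182),(335,130)]),('D',.12,[(358,58),(526,130),(545,113),(380,45)])]:
    P=onz(s,f(L),z); print(n,P.mean(0),np.linalg.norm(P[1]-P[0]),np.linalg.norm(P[2]-P[1]),np.degrees(np.arctan2(*(P[1]-P[0]))))
    P[:]=P; print(P.tolist())
g=lambda L:np.array(L)/5+[180,180]
for n,z,L in [('A',.112,[(135,270),(290,317),(307,295),(150,250)]),('D',.12,[(287,75),(472,120),(475,97),(300,60)])]:
    P=onz(d,g(L),z); print(n,P.mean(0),np.linalg.norm(P[1]-P[0]))
# rack end fin near: outer top corners and bottom corners
h=lambda L:np.array(L)/8+[280,140]; k=lambda L:np.array(L)/8+[260,135]
for a,b in [((103,268),(92,268)),((400,400),(388,338)),((92,368),(88,350)),((380,492),(378,425)),((483,95),(365,63)),((640,143),(517,92))]:
    print(tri([s,d],[h([a]),k([b])]),onz(s,h([a]),.05),onz(d,k([b]),.05))
E
```

```text
A [0.4193 0.2962] 0.08342010946283536 0.012909324869916066 -97.55971508980615
[[0.4592760235377813, 0.30914110722165217], [0.37658097786856337, 0.2981664051957475], [0.3775286987849562, 0.2852919151607339], [0.46384040235826596, 0.29226131231698205]]
B [0.4206 0.2362] 0.04877705351821982 0.015011802986359967 -94.32181606201881
[[0.44441129650823696, 0.24618169736619466], [0.3957729399475147, 0.24250593608568027], [0.3970140475929449, 0.22754552563964836], [0.4450837071900873, 0.22871472741452947]]
C [0.4264 0.1766] 0.0674978620477192 0.016004791682148065 -93.51106334964764
[[0.45976053375745707, 0.18720081393109977], [0.39238936574776295, 0.18306715912905103], [0.3940626841794417, 0.16715008143824484], [0.4591913428070217, 0.16901963213942328]]
D [0.4285 0.1187] 0.10310208191536632 0.01772870201692048 -95.1795340872603
[[0.47910518457190876, 0.13186006441627285], [0.3764240984783239, 0.12255233354754203], [0.37902059337484584, 0.1050147998139438], [0.47948200332933155, 0.115276015525408]]
A [0.4207 0.2963] 0.08315836982811604
D [0.4271 0.1213] 0.10842033157834155
[ 0.5262 -0.1736  0.042 ] [[ 0.5199 -0.1646]] [[ 0.5184 -0.1577]]
[ 0.391  -0.18    0.0383] [[ 0.3809 -0.1618]] [[ 0.3848 -0.1621]]
[ 0.5255 -0.1706 -0.    ] [[ 0.477  -0.1013]] [[ 0.489  -0.0948]]
[ 0.3896 -0.172   0.0009] [[ 0.3521 -0.1044]] [[ 0.3628 -0.0968]]
[ 0.4902 -0.3952  0.0536] [[ 0.4932 -0.4009]] [[ 0.4934 -0.4036]]
[ 0.4125 -0.3907  0.059 ] [[ 0.4208 -0.4083]] [[ 0.4178 -0.4079]]
```

Candidates: four pale ply blocks in the wire rack at scene pixels (205,247), (223,233), (240,218) and (256,205). The look-alikes are red (160,286) and blue (272,164), and both stand outside the rack, so I'll leave them. From the +y end the rack reads wide, narrowest, narrow, widest (top lengths 83, 49, 67 and 103 mm, so the order is clear). Next is a close wrist view of the wooden rack.

```bash
cat >> h.py <<'E'
from scipy.spatial.transform import Rotation as Ro
def go(x,y,z,yaw=None,src=None):
    """numbers for a move to TCP x,y,z, tool x at yaw (deg), tool down"""
    s=src or read_state(); R=Ro.from_rotvec(s['orientation']); 
    T=Ro.from_euler('z',yaw,degrees=True)*Ro.from_euler('x',180,degrees=True)
    d=R.inv().apply(np.array([x,y,z])-s['tool_pos'])/.1
    r=(R.inv()*T).as_rotvec()/np.pi
    print('t %.2f'%s['t'],'pos',s['tool_pos'],'yaw %.2f'%np.degrees(np.arctan2(*R.as_matrix()[[1,0],[0,0]])),'shift',np.round(d,3),'turn',np.round(r,4),'open %.4f'%s['opening'],'F',s['force'])
E
python3 -c "
from h import *
go(.38,-.29,.27,0)"
```

```text
t 0.15 pos [ 0.2206 -0.5575  0.2178] yaw 21.59 shift [ 2.466 -1.902 -0.519] turn [-0.0005  0.      0.1199] open 0.0928 F [-0.4135 -0.2475 -0.1282]
```

Call:
move_arm:
  series:
    - [0.5, -0.4, -0.25, 0, 0, 0, 1]
    - [1, -0.8, -0.5, 0, 0, 0, 1]
    - [1, -0.8, -0.5, 0, 0, 0.04, 1]
    - [1, -0.8, -0.5, 0, 0, 0.08, 1]
    - [1, -0.8, -0.5, 0, 0, 0.12, 1]
    - [1, -0.8, -0.5, 0, 0, 0.12, 1]

```text
t: 0.75
tool_pos: [0.2845, -0.4464, 0.2686]
orientation: [3.142, -0.002, -0.0]
force: [-0.5, -0.1, 0.6]
opening: 0.0929
```

```bash
python3 -c "
from h import *
go(.38,-.29,.27,0)"
```

```text
t 0.75 pos [ 0.2845 -0.4464  0.2686] yaw -0.09 shift [ 0.952 -1.565 -0.014] turn [ 0.      0.     -0.0005] open 0.0929 F [-0.4973 -0.1404  0.5572]
```

Call:
move_arm:
  series:
    - [0.3, -0.4, 0, 0, 0, 0, 1]
    - [0.5, -0.8, 0, 0, 0, 0, 1]
    - [0.5, -0.8, 0, 0, 0, 0, 1]

```text
t: 1.05
tool_pos: [0.3362, -0.3633, 0.2684]
orientation: [-3.14, -0.012, -0.001]
force: [-0.1, -0.6, -0.4]
opening: 0.0934
```

Call:
move_arm:
  series:
    - [0.3, -0.4, 0, 0, 0, 0, 1]
    - [0.45, -0.76, 0, 0, 0, 0, 1]
    - [0.45, -0.76, 0, 0, 0, 0, 1]
    - [0.45, -0.76, 0, 0, 0, 0, 1]
    - [0.45, -0.76, 0, 0, 0, 0, 1]

```text
t: 1.55
tool_pos: [0.3789, -0.2917, 0.2685]
orientation: [3.141, 0.001, -0.001]
force: [-0.5, 0.7, -0.1]
opening: 0.0931
```

```bash
python3 -c "
from h import *
go(.38,-.29,.27,0)
shot('wrist','w1.png')
a=cv2.imread('pics/w1.png'); cv2.imwrite('pics/w1b.png',cv2.resize(a[:300],(800,469),interpolation=cv2.INTER_CUBIC))"
```

```text
t 1.55 pos [ 0.3789 -0.2917  0.2685] yaw 0.03 shift [ 0.011 -0.017 -0.015] turn [0.0001 0.0002 0.0002] open 0.0931 F [-0.4708  0.6724 -0.0613]
```

View pics/w1b.png

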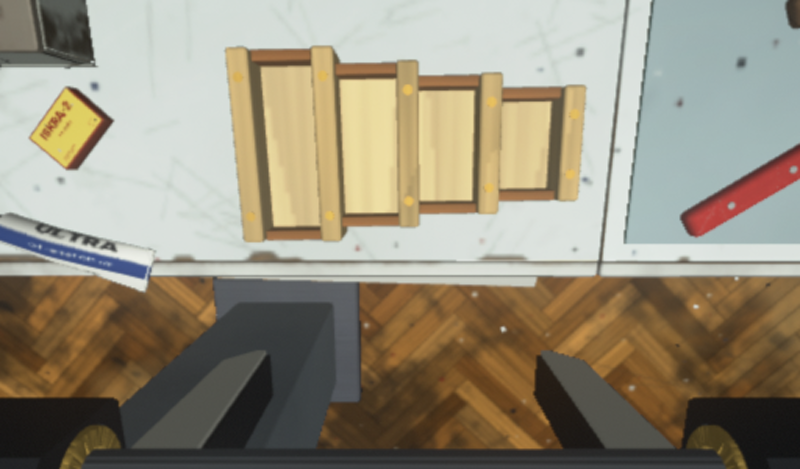

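```bash
python3 -c "
import cv2
a=cv2.imread('pics/w1.png'); cv2.imwrite('pics/w1c.png',cv2.resize(a[20:165,135:385],None,fx=3.2,fy=3.2,interpolation=cv2.INTER_CUBIC))"
```

```text
(no output)
```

View pics/w1c.png

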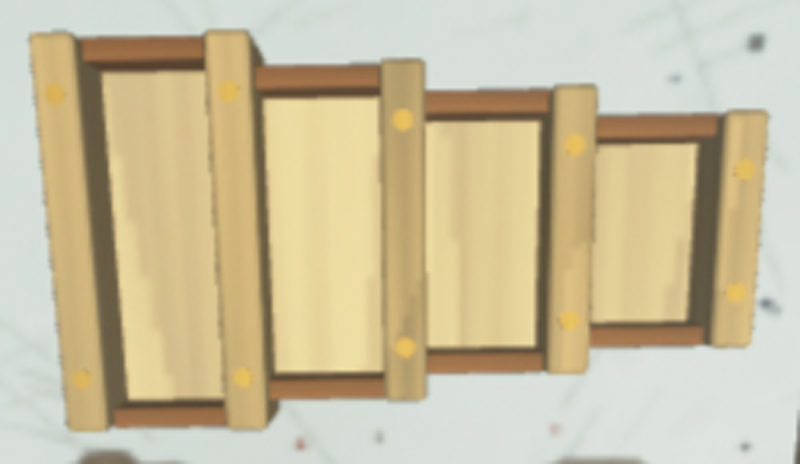

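```bash
python3 - <<'E'
from h import *
c=load('w1.png'); print(ray(c,[[0,0]])[0])
F=np.array([[(30,36),(74,33),(110,429),(68,430)],[(206,32),(248,32),(268,428),(228,430)],[(382,61),(424,60),(426,400),(386,400)],[(556,87),(596,86),(588,372),(548,372)],[(727,112),(768,111),(750,346),(712,346)]])/3.2+[135,20]
for z in (.046,.058):
    P=np.array([onz(c,f,z) for f in F]); C=P.mean(1)
    print(z,C.tolist(),np.linalg.norm(np.diff(C,axis=0),axis=1),'len',np.linalg.norm((P[:,0]+P[:,1]-P[:,2]-P[:,3])/2,axis=1))
    v=C[0]-C[4]; print('centre',C.mean(0),'yaw line',np.degrees(np.arctan2(-v[0],v[1])), 'yaw fins',[round(float(np.degrees(np.arctan2(*((p[0]+p[1]-p[2]-p[3])[::-1])))),2) for p in P])
Fl=np.array([[(102,71),(213,69),(224,399),(128,400)],[(265,97),(380,97),(384,372),(275,374)],[(426,121),(541,121),(537,346),(428,348)],[(597,143),(697,143),(689,321),(592,322)]])/3.2+[135,20]
for f in Fl:
    P=onz(c,f,.012); print((P[0]+P[1]-P[2]-P[3])/2, P.mean(0))
E
```

```text
[ 0.4538 -0.2912  0.4347]
0.046 [[0.45945155561002105, -0.1765351353346053], [0.45999752219479156, -0.23620220434523337], [0.4610358390012146, -0.29582163098950964], [0.46215013322210674, -0.35563908389601945], [0.46294018474117576, -0.41536240340208397]] [0.0597 0.0596 0.0598 0.0597] len [0.1355 0.1361 0.1163 0.0977 0.0802]
centre [ 0.4611 -0.2959] yaw line 0.8368789387658747 yaw fins [0.94, 0.95, 0.76, 1.01, 0.92]
0.058 [[0.45927711883918365, -0.1800750902570712], [0.45980623090925976, -0.23790017933803315], [0.4608124938751007, -0.29567909681841203], [0.4618923887593963, -0.35364992729944433], [0.46265805062659104, -0.4115295303688323]] [0.0578 0.0578 0.058  0.0579] len [0.1313 0.1319 0.1127 0.0947 0.0777]
centre [ 0.4609 -0.2958] yaw line 0.8368789387658853 yaw fins [0.94, 0.95, 0.76, 1.01, 0.92]
[0.123  0.0002] [ 0.46   -0.2038]
[0.103  0.0011] [ 0.4608 -0.2657]
[0.0843 0.0016] [ 0.4618 -0.3267]
[0.0665 0.0018] [ 0.4629 -0.3892]
```

The wrist view shows the wooden rack with its longest bay at left (+y). The fin spacing of 59.7 mm and the bay lengths of 123/103/84/66 mm agree with the description. Rack centre is (0.461, −0.296), yaw 0.9°, fin tops at 46 mm. Now the wire rack.

Call:
move_arm:
  series:
    - [0, -0.5, -0.1, 0, 0, 0, 1]
    - [0, -1, -0.3, 0, 0, 0, 1]

```text
t: 1.8
tool_pos: [0.3779, -0.1953, 0.295]
orientation: [-3.139, 0.007, 0.006]
force: [1.3, 0.8, 0.3]
opening: 0.0927
```

Call:
move_arm:
  series:
    - [0, -0.5, 0, 0, 0, 0, 1]
    - [0, -1, 0, 0, 0, 0, 1]

```text
t: 2.0
tool_pos: [0.3792, -0.095, 0.2976]
orientation: [3.141, -0.004, 0.002]
force: [0.4, 0.7, 0.3]
opening: 0.093
```

Call:
move_arm:
  series:
    - [0, -0.5, 0, 0, 0, 0, 1]
    - [0, -1, 0, 0, 0, 0, 1]

```text
t: 2.2
tool_pos: [0.3792, 0.0054, 0.2971]
orientation: [3.141, -0.003, 0.001]
force: [1.0, 0.9, 0.4]
opening: 0.0933
```

Call:
move_arm:
  series:
    - [0, -0.5, 0, 0, 0, 0, 1]
    - [0, -1, 0, 0, 0, 0, 1]

```text
t: 2.4
tool_pos: [0.3795, 0.1057, 0.2971]
orientation: [3.141, -0.003, 0.002]
force: [2.3, -0.2, -0.3]
opening: 0.093
```

Call:
move_arm:
  series:
    - [-0.1, -0.5, 0, 0, 0, 0, 1]
    - [-0.3, -0.9, 0, 0, 0, 0, 1]
    - [-0.3, -0.9, 0, 0, 0, 0, 1]
    - [-0.3, -0.9, 0, 0, 0, 0, 1]
    - [-0.3, -0.9, 0, 0, 0, 0, 1]

```text
t: 2.9
tool_pos: [0.3502, 0.1935, 0.2968]
orientation: [3.141, -0.003, 0.0]
force: [-0.5, -0.6, 0.8]
opening: 0.0928
```

```bash
python3 -c "
from h import *
go(.35,.2,.3,0)
shot('wrist','w2.png')
a=cv2.imread('pics/w2.png'); cv2.imwrite('pics/w2b.png',cv2.resize(a[:300],(800,469),interpolation=cv2.INTER_CUBIC))"
```

```text
t 2.90 pos [0.3502 0.1935 0.2968] yaw -0.10 shift [-0.002 -0.065 -0.032] turn [ 0.0002 -0.     -0.0006] open 0.0928 F [-0.4639 -0.6076  0.7745]
```

View pics/w2b.png

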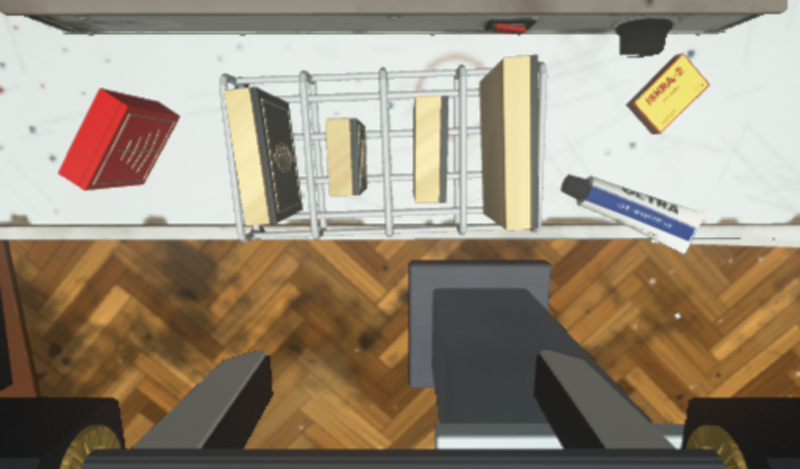

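```bash
python3 -c "
import cv2
a=cv2.imread('pics/w2.png'); cv2.imwrite('pics/w2c.png',cv2.resize(a[28:155,135:355],None,fx=3.6,fy=3.6,interpolation=cv2.INTER_CUBIC))"
```

```text
(no output)
```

View pics/w2c.png

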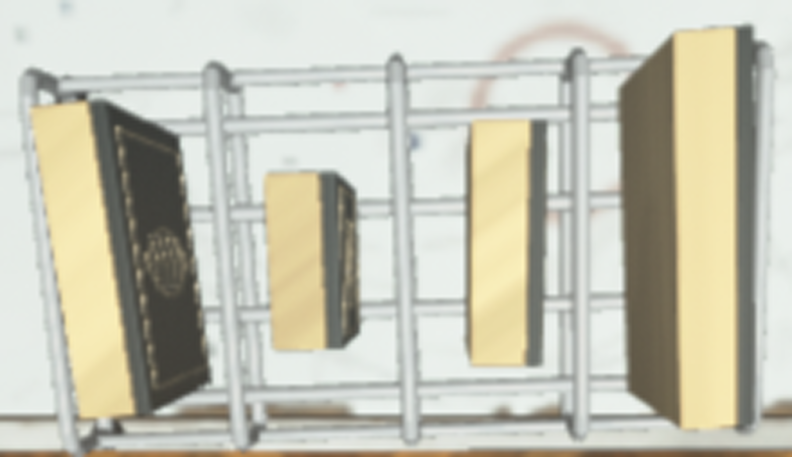

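```bash
cat >> h.py <<'E'
Wd={'widest':(.108,.104),'wide':(.088,.096),'narrow':(.070,.088),'narrowest':(.052,.080)}
E
python3 - <<'E'
from h import *
c=load('w2.png'); h=cv2.cvtColor(c['frame'],cv2.COLOR_RGB2HSV)
m=cv2.inRange(h,(15,50,190),(35,160,255)); m[:,:140]=0;m[:,350:]=0;m[160:]=0
m=cv2.morphologyEx(m,cv2.MORPH_OPEN,np.ones((3,3)))
for n,k in sorted([(cv2.boundingRect(k)[0],k) for k in cv2.findContours(m,0,cv2.CHAIN_APPROX_NONE)[0] if cv2.contourArea(k)>200],key=lambda t:t[0]):
    o=[]
    for name,(w,H) in Wd.items():
        P=onz(c,k[:,0],H+.016); r=cv2.minAreaRect((P*1000).astype(np.float32)); 
        if abs(max(r[1])-w*1000)<7:
            b=cv2.boxPoints(r); print(name,r, cv2.boundingRect(k))
E
```

```text
wide ((424.7626953125, 297.304931640625), (86.95379638671875, 16.401538848876953), 4.5275559425354) (144, 57, 28, 87)
narrowest ((425.59320068359375, 238.20465087890625), (50.38104248046875, 15.76695442199707), 0.4929296672344208) (209, 76, 16, 49)
narrow ((430.1540832519531, 176.6934051513672), (69.20812225341797, 15.853693008422852), 0.3174970746040344) (266, 61, 16, 69)
widest ((432.1926574707031, 119.78557586669922), (107.27976989746094, 16.37152099609375), 4.447801113128662) (322, 36, 18, 111)
```

```bash
python3 - <<'E'
from h import *
c=load('w2.png')
Q={'wide':[(32,108),(104,98),(152,413),(78,418)],'narrowest':[(265,173),(337,172),(343,347),(272,349)],'narrow':[(471,122),(547,120),(542,364),(470,364)],'widest':[(675,32),(752,27),(751,430),(683,428)]}
for n,q in Q.items():
    P=onz(c,np.array(q)/3.6+[135,28],Wd[n][1]+.016)
    f=lambda v:round(float(np.degrees(np.arctan2(v[1],v[0]))),2)
    print(n,P.mean(0),'len',np.linalg.norm(P[0]-P[3]),np.linalg.norm(P[1]-P[2]),'th',np.linalg.norm(P[0]-P[1]),np.linalg.norm(P[3]-P[2]),'yaw',f(P[0]-P[3]),f(P[1]-P[2]))
# hoops, tops 0.055
Hp=[[(35,78),(75,445)],[(212,70),(243,440)],[(396,62),(411,437)],[(577,55),(582,432)],[(765,50),(750,425)]]
for p in Hp:
    P=onz(c,np.array(p)/3.6+[135,28],.055);print(P.mean(0),P[0]-P[1])
E
```

```text
wide [0.4246 0.2944] len 0.08657996302046 0.08783876390557693 th 0.02046382870982161 0.02225454044265713 yaw 3.72 4.91
narrowest [0.4253 0.2349] len 0.05121018574261773 0.05089351489823929 th 0.021326421991741774 0.021867962803653298 yaw 0.04 0.65
narrow [0.4298 0.1741] len 0.06837836682484487 0.06891980001317374 th 0.02177747537119096 0.021753413712403795 yaw 0.06 0.04
widest [0.4316 0.1166] len 0.10674920750968218 0.10852526160989641 th 0.020651237242250143 0.019973906532653286 yaw 4.21 3.8
[0.4232 0.323 ] [0.1189 0.0029]
[0.4252 0.265 ] [0.1195 0.0045]
[0.4268 0.2061] [0.1209 0.0038]
[0.4286 0.1472] [0.1212 0.0053]
[0.4305 0.0878] [0.1203 0.0034]
```

From above, the wire rack holds wide (0.4246, 0.2944), narrowest (0.4253, 0.235), narrow (0.430, 0.174) and widest (0.432, 0.117), left to right. The measured lengths 87/51/69/107 mm match the sizes given. I'll take the widest block first.

Call:
move_arm:
  series:
    - [0.4, 0.38, 0, 0, 0, -0.01, -0.1]
    - [0.82, 0.765, 0.2, 0, 0, -0.023, -0.1]
    - [0.82, 0.765, 0.6, 0, 0, -0.023, -0.1]
    - [0.82, 0.765, 0.6, 0, 0, -0.023, -0.1]
    - [0.82, 0.765, 0.6, 0, 0, -0.023, -0.1]
    - [0.82, 0.765, 0.6, 0, 0, -0.023, -0.1]
    - [0.82, 0.765, 0.6, 0, 0, -0.023, -0.1]
  squeeze: 25

```text
t: 3.65
tool_pos: [0.4322, 0.1187, 0.2392]
orientation: [-3.139, -0.114, -0.006]
force: [0.0, 0.1, 0.9]
opening: 0.0436
```

```bash
python3 -c "
from h import *
go(.432,.117,.086,4)
shot('wrist','w3.png')"
```

```text
t 3.65 pos [0.4322 0.1187 0.2392] yaw 4.15 shift [-0.009  0.017  1.532] turn [-0.0001 -0.0011  0.0008] open 0.0436 F [0.0119 0.092  0.8617]
```

View pics/w3.png

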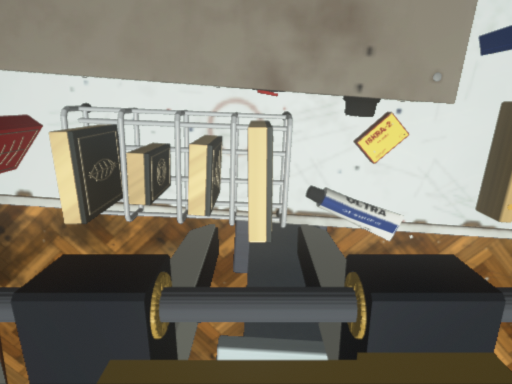

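Call:
move_arm:
  series:
    - [0, 0.01, 0.4, 0, 0, 0, -0.1]
    - [0, 0.017, 0.8, 0, 0, 0, -0.1]
    - [0, 0.017, 0.8, 0, 0, 0, -0.1]

```text
t: 4.0
tool_pos: [0.4281, 0.1165, 0.1525]
orientation: [3.139, 0.115, -0.012]
force: [-0.1, 0.6, -0.7]
opening: 0.0415
```

Call:
move_arm:
  series:
    - [0, 0, 0.3, 0, 0, 0, -0.1]
    - [0, 0, 0.6, 0, 0, 0, -0.1]
    - [0, 0, 0.73, 0, 0, 0, -0.1]
    - [0, 0, 0.73, 0, 0, 0, -0.1]
    - [0, 0, 0.73, 0, 0, 0, -0.1]

```text
t: 4.5
tool_pos: [0.4327, 0.1169, 0.0859]
orientation: [-3.139, -0.114, -0.003]
force: [-0.2, 0.8, 1.1]
opening: 0.0416
```

Call:
move_arm:
  series:
    - [0, 0, 0, 0, 0, 0, -0.3]
    - [0, 0, 0, 0, 0, 0, -0.5]
    - [0, 0, 0, 0, 0, 0, -0.8]
    - [0, 0, 0, 0, 0, 0, -1]
    - [0, 0, 0, 0, 0, 0, -1]
    - [0, 0, 0, 0, 0, 0, -1]

```text
t: 5.1
tool_pos: [0.4323, 0.1166, 0.0848]
orientation: [-3.14, -0.113, -0.002]
force: [-0.5, -1.1, 6.5]
opening: 0.0218
```

```bash
python3 -c "
from h import *
go(.432,.117,.086,4)
shot('wrist','w4.png')"
```

```text
t 5.10 pos [0.4323 0.1166 0.0848] yaw 4.12 shift [-0.003 -0.004 -0.012] turn [ 0.     -0.0005  0.0007] open 0.0218 F [-0.5463 -1.0508  6.5063]
```

View pics/w4.png

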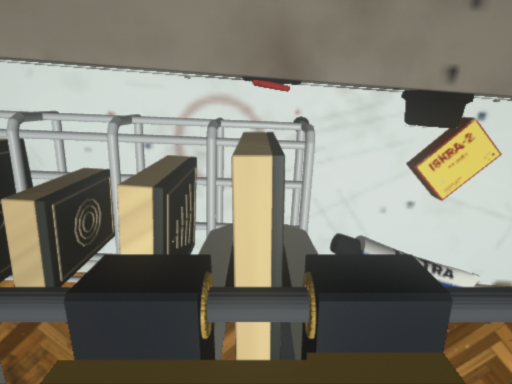

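The grip holds at an opening of 21.8 mm, with the block centred between the fingers. Lifting and carrying.

Call:
move_arm:
  series:
    - [0, 0, -0.2, 0, 0, 0, -1]
    - [0, 0, -0.5, 0, 0, 0, -1]
    - [0, 0, -0.9, 0, 0, 0, -1]

```text
t: 5.45
tool_pos: [0.4296, 0.1163, 0.1726]
orientation: [3.139, 0.113, -0.008]
force: [0.2, 0.4, -1.5]
opening: 0.0219
```

Call:
move_arm:
  series:
    - [0, 0.1, -0.4, 0, 0, 0, -1]
    - [0.1, 0.4, -0.8, 0, 0, 0, -1]
    - [0.1, 0.8, -0.8, 0, 0, 0.01, -1]
    - [0.1, 0.9, -0.8, 0, 0, 0.017, -1]

```text
t: 5.85
tool_pos: [0.4489, 0.0247, 0.2553]
orientation: [3.14, 0.024, 0.004]
force: [-0.2, 0.1, -2.2]
opening: 0.0219
```

```bash
python3 -c "
from h import *
go(.4597,-.206,.25,.9)"
```

```text
t 5.85 pos [0.4489 0.0247 0.2553] yaw 0.88 shift [0.073 2.309 0.056] turn [ 0.0005 -0.0008 -0.0001] open 0.0219 F [-0.2248  0.092  -2.2057]
```

Call:
move_arm:
  series:
    - [0, 0.4, 0, 0, 0, 0, -1]
    - [0.03, 0.8, 0, 0, 0, 0, -1]

```text
t: 6.05
tool_pos: [0.4518, -0.0528, 0.253]
orientation: [-3.141, -0.031, 0.002]
force: [1.1, -0.7, -1.1]
opening: 0.0216
```

Call:
move_arm:
  series:
    - [0, 0.4, 0, 0, 0, 0, -1]
    - [0.03, 0.8, 0, 0, 0, 0, -1]

```text
t: 6.25
tool_pos: [0.4562, -0.1333, 0.2528]
orientation: [-3.14, -0.029, 0.002]
force: [0.9, 0.1, -1.9]
opening: 0.0221
```

Call:
move_arm:
  series:
    - [0, 0.3, 0, 0, 0, 0, -1]
    - [0.02, 0.6, 0, 0, 0, 0, -1]
    - [0.02, 0.7, 0, 0, 0, 0, -1]
    - [0.02, 0.7, 0, 0, 0, 0, -1]
    - [0.02, 0.7, 0, 0, 0, 0, -1]
    - [0.02, 0.7, 0, 0, 0, 0, -1]

```text
t: 6.85
tool_pos: [0.4604, -0.2009, 0.2537]
orientation: [-3.141, -0.031, 0.0]
force: [-0.2, 0.0, -0.7]
opening: 0.0219
```

```bash
python3 -c "
from h import *
go(.4597,-.206,.25,.9)
shot('wrist','w5.png')"
```

```text
t 6.85 pos [ 0.4604 -0.2009  0.2537] yaw 1.14 shift [-0.008  0.05   0.037] turn [-0.0002  0.0001  0.0013] open 0.0219 F [-0.1571  0.0293 -0.7475]
```

View pics/w5.png

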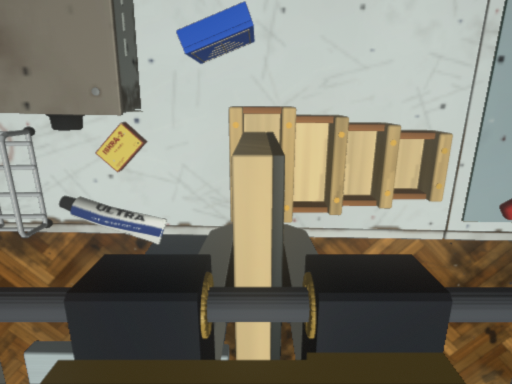

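Call:
move_arm:
  series:
    - [-0.01, 0.05, 0.3, 0, 0, 0, -1]
    - [-0.01, 0.05, 0.6, 0, 0, 0, -1]
    - [-0.01, 0.05, 0.9, 0, 0, 0, -1]
    - [-0.01, 0.05, 0.9, 0, 0, 0, -1]
    - [-0.01, 0.05, 0.9, 0, 0, 0, -1]
    - [-0.01, 0.05, 0.9, 0, 0, 0, -1]

```text
t: 7.5
tool_pos: [0.4606, -0.2075, 0.1661]
orientation: [3.14, 0.03, 0.004]
force: [-0.3, -0.1, -0.8]
opening: 0.0219
```

```bash
python3 -c "
from h import *
go(.4597,-.206,.0808,.9)
shot('wrist','w6.png');shot('scene','s6.png')
a=cv2.imread('pics/s6.png'); cv2.imwrite('pics/s6c.png',cv2.resize(a[90:220,250:390],None,fx=4,fy=4,interpolation=cv2.INTER_CUBIC))"
```

```text
t 7.50 pos [ 0.4606 -0.2075  0.1661] yaw 1.11 shift [-0.011 -0.017  0.853] turn [ 0.0005 -0.0009  0.0011] open 0.0219 F [-0.2512 -0.1497 -0.7931]
```

View pics/w6.png

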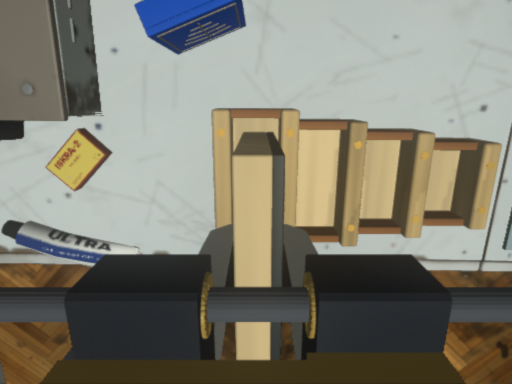

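View pics/s6c.png

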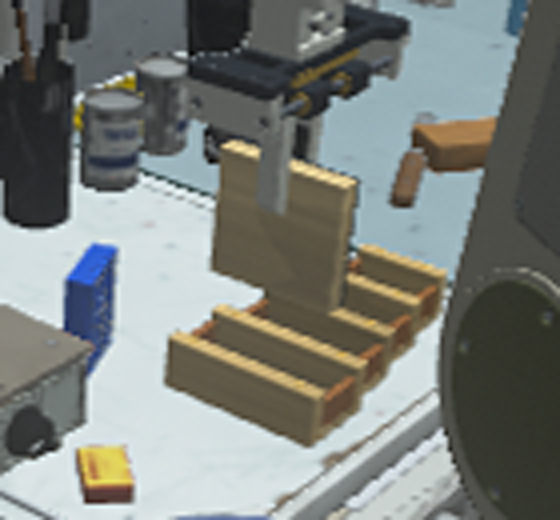

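Call:
move_arm:
  series:
    - [-0.01, -0.01, 0.25, 0, 0, 0, -1]
    - [-0.01, -0.01, 0.5, 0, 0, 0, -1]
    - [-0.01, -0.01, 0.7, 0, 0, 0, -1]
    - [-0.01, -0.01, 0.8, 0, 0, 0, -1]
    - [-0.01, -0.01, 0.84, 0, 0, 0, -1]
    - [-0.01, -0.01, 0.84, 0, 0, 0, -1]
    - [-0.01, -0.01, 0.84, 0, 0, 0, -1]

```text
t: 8.3
tool_pos: [0.4594, -0.2069, 0.0813]
orientation: [3.14, 0.029, 0.003]
force: [0.1, -0.7, -1.2]
opening: 0.0218
```

Call:
move_arm:
  series:
    - [0, 0, 0.01, 0, 0, 0, -1]
    - [0, 0, 0.01, 0, 0, 0, -1]
    - [0, 0, 0.02, 0, 0, 0, -1]
    - [0, 0, 0.02, 0, 0, 0, -1]

```text
t: 8.7
tool_pos: [0.4596, -0.207, 0.0808]
orientation: [3.14, 0.029, 0.004]
force: [-6.0, 3.1, 16.0]
opening: 0.022
```

```bash
python3 -c "
from h import *
go(.4597,-.206,.0808,.9)
shot('scene','s7.png')
a=cv2.imread('pics/s7.png'); cv2.imwrite('pics/s7c.png',cv2.resize(a[90:220,250:390],None,fx=4,fy=4,interpolation=cv2.INTER_CUBIC))"
```

```text
t 8.70 pos [ 0.4596 -0.207   0.0808] yaw 1.07 shift [ 0.001 -0.01  -0.   ] turn [ 0.0004 -0.0007  0.001 ] open 0.0220 F [-5.9986  3.0572 15.9847]
```

View pics/s7c.png

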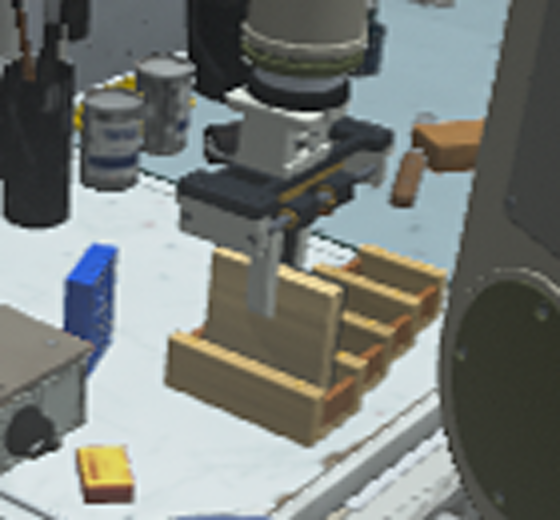

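Contact came at exactly the predicted height (TCP 0.0808, 16 N upward), so the block is on the bay's floor. Releasing.

Call:
move_arm:
  series:
    - [0, 0, -0.01, 0, 0, 0, -0.5]
    - [0, 0, -0.01, 0, 0, 0, -0.3]
    - [0, 0, -0.01, 0, 0, 0, -0.15]
    - [0, 0, -0.01, 0, 0, 0, -0.15]
    - [0, 0, -0.01, 0, 0, 0, -0.15]

```text
t: 9.25
tool_pos: [0.4583, -0.2063, 0.0786]
orientation: [-3.141, -0.029, 0.001]
force: [-0.9, 0.9, -0.0]
opening: 0.0394
```

Call:
move_arm:
  series:
    - [0, 0, -0.3, 0, 0, 0, -0.15]
    - [0, 0, -0.6, 0, 0, 0, -0.1]
    - [0, 0, -1, 0, 0, 0, -0.1]

```text
t: 9.55
tool_pos: [0.4572, -0.2056, 0.1781]
orientation: [-3.14, -0.029, 0.005]
force: [0.6, -0.4, 0.1]
opening: 0.0414
```

Call:
move_arm:
  series:
    - [-0.2, 0, -0.4, 0, 0, 0, -0.1]
    - [-0.5, -0.2, -0.7, 0, 0, 0, -0.1]
    - [-0.5, -0.2, -0.7, 0, 0, 0, -0.1]
    - [-0.5, -0.2, -0.7, 0, 0, 0, -0.1]

```text
t: 9.95
tool_pos: [0.4084, -0.1875, 0.2498]
orientation: [3.14, 0.029, 0.004]
force: [0.2, 0.7, -0.9]
opening: 0.042
```

```bash
python3 -c "
from h import *
go(.43,.1742,.25,.2)
shot('wrist','w8.png')
a=cv2.imread('pics/w8.png'); cv2.imwrite('pics/w8b.png',cv2.resize(a[:300],(800,469),interpolation=cv2.INTER_CUBIC))"
```

```text
t 9.95 pos [ 0.4084 -0.1875  0.2498] yaw 1.07 shift [ 0.283 -3.613 -0.007] turn [ 0.0005 -0.0008  0.0048] open 0.0420 F [ 0.2307  0.7266 -0.9274]
```

View pics/w8b.png

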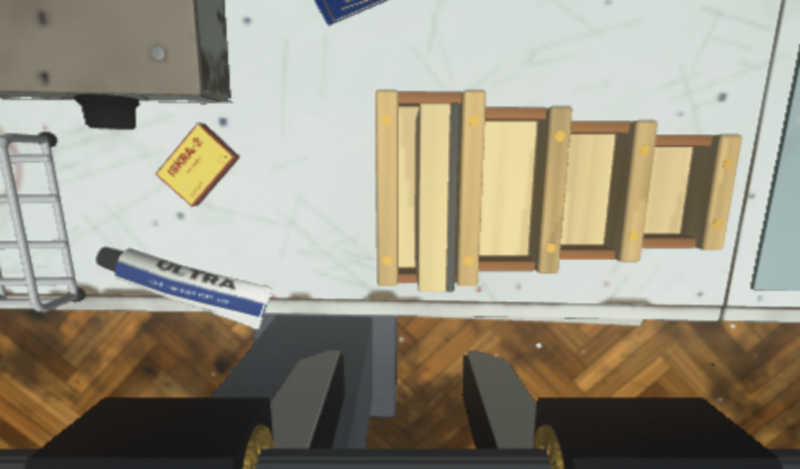

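```bash
cat >> h.py <<'E'
C0=np.array([.461,-.296]); YAW=np.radians(.9)
def placed(c,uv,z):
    P=onz(c,uv,z); m=P.mean(0)-C0; r=np.array([[np.cos(YAW),np.sin(YAW)],[-np.sin(YAW),np.cos(YAW)]])@m
    v=P[0]+P[1]-P[2]-P[3]; print('rack xy mm',r*1000,'len',np.linalg.norm(v)/2,'th',np.linalg.norm(P[1]+P[2]-P[0]-P[3])/2,'yaw rel',np.degrees(np.arctan2(v[1],v[0])-YAW))
E
python3 -c "
from h import *
c=load('w8.png'); k=1.5625
placed(c,np.array([(419,104),(460,104),(454,290),(419,291)])/k,.116)
F=np.array([[(376,91),(398,91),(398,285),(379,286)],[(463,91),(485,91),(480,284),(458,285)]])/k
for f in F: P=onz(c,f,.046); print(P.mean(0))
"
```

```text
rack xy mm [-0.2872 88.854 ] len 0.10675451777322506 th 0.022034961537050122 yaw rel 0.30423574794691977
[ 0.4592 -0.1762]
[ 0.4608 -0.2359]
```

Widest is at (−0.3, 88.9) mm in the rack frame against a target of (0, 90), with yaw off by 0.3°, so it is good. Next, the narrow block.

Call:
move_arm:
  series:
    - [0.03, -0.45, 0, 0, 0, 0.005, -0.1]
    - [0.07, -0.9, 0, 0, 0, 0.005, -0.1]

```text
t: 10.2
tool_pos: [0.4127, -0.0968, 0.2463]
orientation: [-3.14, 0.002, 0.006]
force: [2.0, -0.3, -0.4]
opening: 0.0419
```

Call:
move_arm:
  series:
    - [0.03, -0.45, 0, 0, 0, 0, -0.1]
    - [0.07, -0.9, 0, 0, 0, 0, -0.1]

```text
t: 10.4
tool_pos: [0.4195, -0.0056, 0.2465]
orientation: [-3.141, -0.003, 0.006]
force: [1.0, 0.0, 0.4]
opening: 0.042
```

Call:
move_arm:
  series:
    - [0.03, -0.45, 0, 0, 0, 0, -0.1]
    - [0.07, -0.9, 0, 0, 0, 0, -0.1]

```text
t: 10.6
tool_pos: [0.4262, 0.0847, 0.2465]
orientation: [3.141, 0.004, -0.006]
force: [1.2, -0.9, 0.1]
opening: 0.0417
```

Call:
move_arm:
  series:
    - [0.03, -0.45, 0, 0, 0, 0, -0.1]
    - [0.05, -0.9, 0.1, 0, 0, 0, -0.1]
    - [0.05, -0.9, 0.5, 0, 0, 0, -0.1]
    - [0.05, -0.9, 0.5, 0, 0, 0, -0.1]
    - [0.05, -0.9, 0.5, 0, 0, 0, -0.1]
    - [0.05, -0.9, 0.5, 0, 0, 0, -0.1]

```text
t: 11.2
tool_pos: [0.4322, 0.1722, 0.1997]
orientation: [3.142, 0.002, 0.0]
force: [0.3, 0.7, 0.3]
opening: 0.0417
```

```bash
python3 -c "
from h import *
go(.43,.1742,.074,.2)
shot('wrist','w9.png')"
```

```text
t 11.20 pos [0.4322 0.1722 0.1997] yaw 0.09 shift [-0.022 -0.02   1.257] turn [ 0.     -0.0001 -0.0006] open 0.0417 F [0.313  0.7222 0.2823]
```

View pics/w9.png

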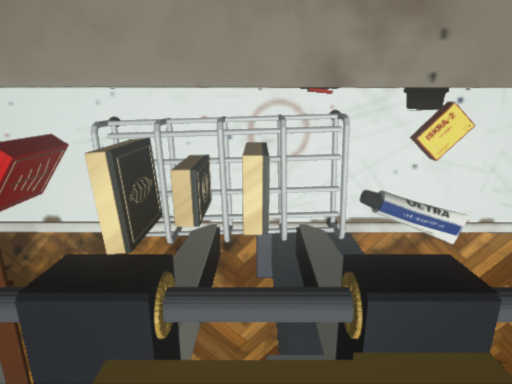

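Call:
move_arm:
  series:
    - [-0.02, -0.02, 0.35, 0, 0, 0, -0.1]
    - [-0.02, -0.02, 0.7, 0, 0, 0, -0.1]
    - [-0.02, -0.02, 1, 0, 0, 0, -0.1]

```text
t: 11.55
tool_pos: [0.4308, 0.1743, 0.0993]
orientation: [-3.141, -0.002, -0.004]
force: [-0.9, 0.2, -0.3]
opening: 0.0419
```

Call:
move_arm:
  series:
    - [0, 0, 0.2, 0, 0, 0, -0.1]
    - [0, 0, 0.26, 0, 0, 0, -0.1]
    - [0, 0, 0.26, 0, 0, 0, -0.1]
    - [0, 0, 0.26, 0, 0, 0, -0.5]
    - [0, 0, 0.26, 0, 0, 0, -0.8]
    - [0, 0, 0.26, 0, 0, 0, -1]
    - [0, 0, 0.26, 0, 0, 0, -1]
    - [0, 0, 0.26, 0, 0, 0, -1]

```text
t: 12.35
tool_pos: [0.4305, 0.1753, 0.0742]
orientation: [-3.141, -0.005, -0.003]
force: [-0.3, 0.7, 6.0]
opening: 0.0219
```

```bash
python3 -c "
from h import *
go(.43,.1742,.074,.2)"
```

```text
t 12.35 pos [0.4305 0.1753 0.0742] yaw 0.18 shift [-0.005  0.011  0.001] turn [-0.0003 -0.0007 -0.0001] open 0.0219 F [-0.3198  0.6918  6.0477]
```

Call:
move_arm:
  series:
    - [0, 0, -0.2, 0, 0, 0, -1]
    - [0, 0, -0.5, 0, 0, 0, -1]
    - [0, 0, -0.9, 0, 0, 0, -1]

```text
t: 12.65
tool_pos: [0.4278, 0.1744, 0.1619]
orientation: [3.14, 0.005, -0.007]
force: [0.3, 0.5, -1.0]
opening: 0.0221
```

Call:
move_arm:
  series:
    - [0, 0.1, -0.4, 0, 0, 0, -1]
    - [0.05, 0.5, -0.85, 0, 0, 0, -1]
    - [0.07, 0.9, -0.85, 0, 0, -0.005, -1]

```text
t: 12.95
tool_pos: [0.4389, 0.0855, 0.2533]
orientation: [-3.14, -0.035, -0.012]
force: [0.7, 0.2, -1.1]
opening: 0.0219
```

Call:
move_arm:
  series:
    - [0.04, 0.45, 0, 0, 0, 0, -1]
    - [0.07, 0.9, 0, 0, 0, 0, -1]

```text
t: 13.15
tool_pos: [0.4456, -0.0065, 0.2487]
orientation: [3.141, 0.031, 0.003]
force: [0.9, -0.0, -1.4]
opening: 0.0217
```

Call:
move_arm:
  series:
    - [0.04, 0.45, 0, 0, 0, 0, -1]
    - [0.07, 0.9, 0, 0, 0, 0, -1]

```text
t: 13.35
tool_pos: [0.4539, -0.0965, 0.248]
orientation: [3.141, 0.03, 0.001]
force: [1.4, 0.1, -1.1]
opening: 0.022
```

Call:
move_arm:
  series:
    - [0.04, 0.45, 0, 0, 0, 0, -1]
    - [0.07, 0.9, 0, 0, 0, 0, -1]

```text
t: 13.55
tool_pos: [0.4626, -0.1865, 0.2479]
orientation: [3.141, 0.029, 0.0]
force: [0.9, 0.3, -0.6]
opening: 0.0219
```

Call:
move_arm:
  series:
    - [0.04, 0.45, 0, 0, 0, 0, -1]
    - [0.07, 0.9, 0, 0, 0, 0, -1]
    - [0.07, 0.9, 0, 0, 0, 0, -1]
    - [0.07, 0.9, 0, 0, 0, 0, -1]

```text
t: 13.95
tool_pos: [0.471, -0.2751, 0.2472]
orientation: [-3.14, -0.026, 0.002]
force: [0.8, -0.2, -0.2]
opening: 0.0221
```

```bash
python3 -c "
from h import *
go(.4615,-.326,.16,.9)"
```

```text
t 13.95 pos [ 0.471  -0.2751  0.2472] yaw 0.95 shift [-0.102  0.508  0.871] turn [-0.0004  0.0004  0.0003] open 0.0221 F [ 0.751  -0.2099 -0.1927]
```

Call:
move_arm:
  series:
    - [-0.05, 0.35, 0.1, 0, 0, 0, -1]
    - [-0.1, 0.51, 0.4, 0, 0, 0, -1]
    - [-0.1, 0.51, 0.8, 0, 0, 0, -1]
    - [-0.1, 0.51, 0.8, 0, 0, 0, -1]
    - [-0.1, 0.51, 0.8, 0, 0, 0, -1]
    - [-0.1, 0.51, 0.8, 0, 0, 0, -1]

```text
t: 14.55
tool_pos: [0.4638, -0.3255, 0.1706]
orientation: [3.139, 0.031, 0.004]
force: [-0.9, -0.8, -1.0]
opening: 0.0216
```

```bash
python3 -c "
from h import *
go(.4618,-.326,.0702,.9)
shot('wrist','w10.png')"
```

```text
t 14.55 pos [ 0.4638 -0.3255  0.1706] yaw 1.15 shift [-0.023  0.002  1.004] turn [ 0.0007 -0.0008  0.0014] open 0.0216 F [-0.8682 -0.7679 -0.9795]
```

View pics/w10.png

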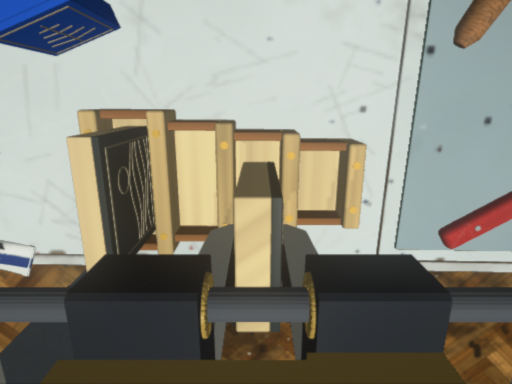

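Call:
move_arm:
  series:
    - [-0.02, 0, 0.3, 0, 0, 0, -1]
    - [-0.02, 0, 0.6, 0, 0, 0, -1]
    - [-0.02, 0, 0.8, 0, 0, 0, -1]
    - [-0.02, 0, 0.95, 0, 0, 0, -1]
    - [-0.02, 0, 0.98, 0, 0, 0, -1]
    - [-0.02, 0, 0.98, 0, 0, 0, -1]
    - [-0.02, 0, 0.98, 0, 0, 0, -1]

```text
t: 15.3
tool_pos: [0.4615, -0.3264, 0.0715]
orientation: [3.14, 0.029, 0.003]
force: [0.3, 0.5, -0.2]
opening: 0.0222
```

```bash
python3 -c "
from h import *
go(.462,-.326,.0702,.9)"
```

```text
t 15.30 pos [ 0.4615 -0.3264  0.0715] yaw 1.08 shift [ 0.005 -0.003  0.013] turn [ 0.0005 -0.0006  0.001 ] open 0.0222 F [ 0.298   0.4596 -0.2482]
```

Call:
move_arm:
  series:
    - [0, 0, 0.01, 0, 0, 0, -1]
    - [0, 0, 0.02, 0, 0, 0, -1]
    - [0, 0, 0.02, 0, 0, 0, -1]

```text
t: 15.6
tool_pos: [0.4614, -0.3265, 0.0702]
orientation: [3.14, 0.029, 0.003]
force: [-3.5, 2.4, 12.3]
opening: 0.0216
```

Call:
move_arm:
  series:
    - [0, 0, -0.01, 0, 0, 0, -0.5]
    - [0, 0, -0.01, 0, 0, 0, -0.3]
    - [0, 0, -0.01, 0, 0, 0, -0.15]
    - [0, 0, -0.01, 0, 0, 0, -0.15]
    - [0, 0, -0.01, 0, 0, 0, -0.15]

```text
t: 16.1
tool_pos: [0.4603, -0.3256, 0.0686]
orientation: [-3.141, -0.029, 0.0]
force: [0.2, 0.9, 0.1]
opening: 0.0389
```

Call:
move_arm:
  series:
    - [0, 0, -0.3, 0, 0, 0, -0.15]
    - [0, 0, -0.6, 0, 0, 0, -0.1]
    - [0, 0, -1, 0, 0, 0, -0.1]

```text
t: 16.4
tool_pos: [0.4594, -0.3248, 0.168]
orientation: [-3.139, -0.029, 0.004]
force: [0.4, -1.0, -0.1]
opening: 0.0419
```

Call:
move_arm:
  series:
    - [-0.1, 0, -0.4, 0, 0, 0, -0.1]
    - [-0.5, 0, -0.8, 0, 0, 0, -0.1]
    - [-0.5, 0, -0.8, 0, 0, 0, -0.1]
    - [-0.5, 0, -0.8, 0, 0, 0, -0.1]

```text
t: 16.8
tool_pos: [0.4106, -0.3275, 0.2506]
orientation: [3.139, 0.027, 0.004]
force: [0.7, 0.4, 0.1]
opening: 0.0423
```

```bash
python3 -c "
from h import *
go(.4254,.2352,.25,.4)
shot('wrist','w11.png')
a=cv2.imread('pics/w11.png'); cv2.imwrite('pics/w11b.png',cv2.resize(a[:300],(800,469),interpolation=cv2.INTER_CUBIC))"
```

```text
t 16.80 pos [ 0.4106 -0.3275  0.2506] yaw 1.00 shift [ 0.246 -5.623 -0.008] turn [ 0.0008 -0.0008  0.0033] open 0.0423 F [0.6586 0.4144 0.122 ]
```

View pics/w11b.png

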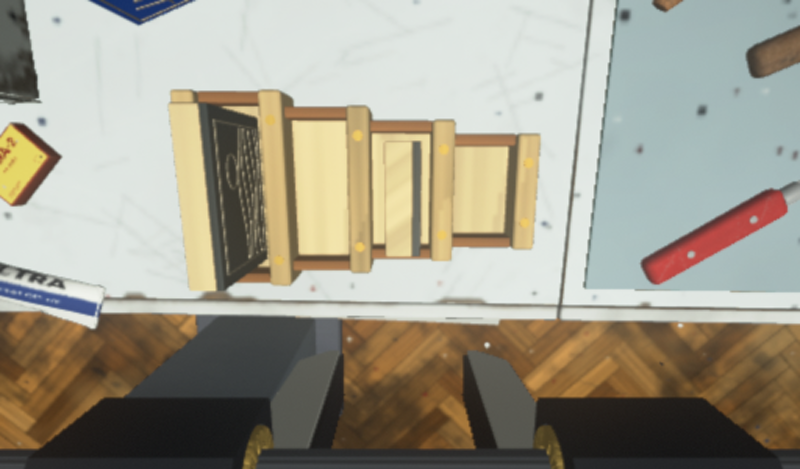

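```bash
python3 -c "
from h import *
c=load('w11.png'); placed(c,np.array([(386,141),(422,141),(420,257),(385,257)])/1.5625,.100)"
```

```text
rack xy mm [ -1.161  -31.1499] len 0.0701224831522624 th 0.021790759065161907 yaw rel -0.6067153940920224
```

Call:
move_arm:
  series:
    - [0.02, -0.46, 0, 0, 0, 0.003, -0.1]
    - [0.04, -0.93, 0, 0, 0, 0.003, -0.1]

```text
t: 17.05
tool_pos: [0.4121, -0.2324, 0.2459]
orientation: [-3.138, -0.01, 0.006]
force: [1.2, 1.2, 0.2]
opening: 0.0422
```

Call:
move_arm:
  series:
    - [0.02, -0.46, 0, 0, 0, 0, -0.1]
    - [0.04, -0.93, 0, 0, 0, 0, -0.1]

```text
t: 17.25
tool_pos: [0.4152, -0.1383, 0.2462]
orientation: [-3.139, -0.014, 0.005]
force: [2.0, -0.1, 0.3]
opening: 0.0416
```

Call:
move_arm:
  series:
    - [0.02, -0.46, 0, 0, 0, 0, -0.1]
    - [0.04, -0.93, 0, 0, 0, 0, -0.1]

```text
t: 17.45
tool_pos: [0.4182, -0.0452, 0.2465]
orientation: [-3.14, -0.015, 0.005]
force: [1.5, -0.4, 0.2]
opening: 0.0418
```

Call:
move_arm:
  series:
    - [0.02, -0.46, 0, 0, 0, 0, -0.1]
    - [0.04, -0.93, 0, 0, 0, 0, -0.1]

```text
t: 17.65
tool_pos: [0.4213, 0.0479, 0.2466]
orientation: [-3.141, -0.015, 0.005]
force: [0.7, -0.2, 0.5]
opening: 0.0417
```

Call:
move_arm:
  series:
    - [0.02, -0.46, 0, 0, 0, 0, -0.1]
    - [0.04, -0.93, 0, 0, 0, 0, -0.1]

```text
t: 17.85
tool_pos: [0.4243, 0.1409, 0.2465]
orientation: [3.141, 0.015, -0.005]
force: [0.2, -1.0, 0.3]
opening: 0.0421
```

Call:
move_arm:
  series:
    - [0.02, -0.46, 0, 0, 0, 0, -0.1]
    - [0.03, -0.93, 0.2, 0, 0, 0, -0.1]
    - [0.03, -0.93, 0.6, 0, 0, 0, -0.1]
    - [0.03, -0.93, 0.6, 0, 0, 0, -0.1]
    - [0.03, -0.93, 0.6, 0, 0, 0, -0.1]
    - [0.03, -0.93, 0.6, 0, 0, 0, -0.1]

```text
t: 18.45
tool_pos: [0.4282, 0.2312, 0.19]
orientation: [-3.141, -0.013, -0.001]
force: [0.2, -0.2, 0.3]
opening: 0.0415
```

```bash
python3 -c "
from h import *
go(.4254,.2352,.068,.4)
shot('wrist','w12.png')"
```

```text
t 18.45 pos [0.4282 0.2312 0.19  ] yaw 0.47 shift [-0.028 -0.04   1.22 ] turn [-0.0001 -0.0003  0.0004] open 0.0415 F [ 0.1582 -0.2204  0.298 ]
```

View pics/w12.png

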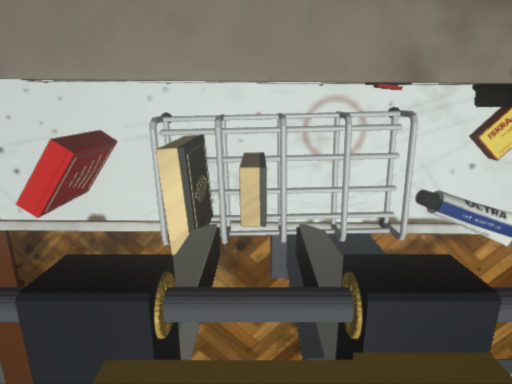

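Call:
move_arm:
  series:
    - [-0.03, -0.04, 0.35, 0, 0, 0, -0.1]
    - [-0.03, -0.04, 0.7, 0, 0, 0, -0.1]
    - [-0.03, -0.04, 1, 0, 0, 0, -0.1]

```text
t: 18.8
tool_pos: [0.4259, 0.2352, 0.0895]
orientation: [-3.14, -0.012, -0.005]
force: [-1.0, -0.7, -0.5]
opening: 0.0418
```

Call:
move_arm:
  series:
    - [0, 0, 0.15, 0, 0, 0, -0.1]
    - [0, 0, 0.22, 0, 0, 0, -0.1]
    - [0, 0, 0.22, 0, 0, 0, -0.1]
    - [0, 0, 0.22, 0, 0, 0, -0.5]
    - [0, 0, 0.22, 0, 0, 0, -0.8]
    - [0, 0, 0.22, 0, 0, 0, -1]
    - [0, 0, 0.22, 0, 0, 0, -1]
    - [0, 0, 0.22, 0, 0, 0, -1]

```text
t: 19.6
tool_pos: [0.4253, 0.236, 0.068]
orientation: [-3.141, -0.015, -0.003]
force: [-1.5, -0.5, 5.7]
opening: 0.0219
```

```bash
python3 -c "
from h import *
go(.4254,.2352,.068,.4)
shot('wrist','w13.png')"
```

```text
t 19.60 pos [0.4253 0.236  0.068 ] yaw 0.53 shift [0.001 0.008 0.   ] turn [-0.0003 -0.0006  0.0007] open 0.0219 F [-1.4658 -0.536   5.7073]
```

View pics/w13.png

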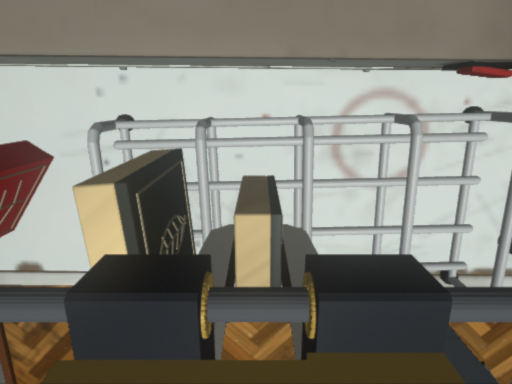

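The narrowest block is held, opening 21.9 mm. Lifting it and carrying to the shortest bay.

Call:
move_arm:
  series:
    - [0, 0, -0.2, 0, 0, 0, -1]
    - [0, 0, -0.5, 0, 0, 0, -1]
    - [0, 0, -0.9, 0, 0, 0, -1]

```text
t: 19.95
tool_pos: [0.4226, 0.2348, 0.1558]
orientation: [3.14, 0.015, -0.007]
force: [0.7, 0.2, -0.6]
opening: 0.0218
```

Call:
move_arm:
  series:
    - [0, 0.1, -0.4, 0, 0, 0, -1]
    - [0.03, 0.5, -0.9, 0, 0, 0, -1]
    - [0.05, 0.9, -0.9, 0, 0, -0.002, -1]

```text
t: 20.25
tool_pos: [0.4319, 0.1467, 0.2519]
orientation: [-3.139, -0.03, -0.011]
force: [2.1, -1.4, -0.6]
opening: 0.0221
```

Call:
move_arm:
  series:
    - [0.02, 0.47, 0, 0, 0, 0, -1]
    - [0.04, 0.95, 0, 0, 0, 0, -1]

```text
t: 20.45
tool_pos: [0.4357, 0.0494, 0.2477]
orientation: [3.141, 0.026, 0.003]
force: [-0.0, 0.4, -1.0]
opening: 0.0219
```

Call:
move_arm:
  series:
    - [0.02, 0.47, 0, 0, 0, 0, -1]
    - [0.04, 0.95, 0, 0, 0, 0, -1]

```text
t: 20.65
tool_pos: [0.4408, -0.0459, 0.2469]
orientation: [-3.141, -0.025, -0.001]
force: [0.8, 0.1, -0.4]
opening: 0.0219
```

Call:
move_arm:
  series:
    - [0.02, 0.47, 0, 0, 0, 0, -1]
    - [0.04, 0.95, 0, 0, 0, 0, -1]

```text
t: 20.85
tool_pos: [0.4463, -0.1409, 0.2468]
orientation: [-3.141, -0.025, -0.0]
force: [1.1, -0.3, -1.4]
opening: 0.0217
```

Call:
move_arm:
  series:
    - [0.02, 0.47, 0, 0, 0, 0, -1]
    - [0.04, 0.95, 0, 0, 0, 0, -1]

```text
t: 21.05
tool_pos: [0.4517, -0.2359, 0.2467]
orientation: [-3.141, -0.024, -0.0]
force: [1.1, 1.2, -0.9]
opening: 0.022
```

Call:
move_arm:
  series:
    - [0.02, 0.47, 0, 0, 0, 0, -1]
    - [0.04, 0.95, 0, 0, 0, 0, -1]
    - [0.04, 0.95, 0, 0, 0, 0, -1]
    - [0.04, 0.95, 0, 0, 0, 0, -1]

```text
t: 21.45
tool_pos: [0.457, -0.3295, 0.2458]
orientation: [-3.14, -0.021, 0.002]
force: [-0.4, 0.4, -1.4]
opening: 0.0221
```

```bash
python3 -c "
from h import *
go(.4624,-.386,.16,.9)"
```

```text
t 21.45 pos [ 0.457  -0.3295  0.2458] yaw 0.77 shift [0.047 0.567 0.857] turn [-0.0005  0.0005 -0.0007] open 0.0221 F [-0.3765  0.3991 -1.3648]
```

Call:
move_arm:
  series:
    - [0.03, 0.4, 0.1, 0, 0, 0, -1]
    - [0.05, 0.56, 0.4, 0, 0, 0, -1]
    - [0.05, 0.56, 0.8, 0, 0, 0, -1]
    - [0.05, 0.56, 0.8, 0, 0, 0, -1]
    - [0.05, 0.56, 0.8, 0, 0, 0, -1]
    - [0.05, 0.56, 0.8, 0, 0, 0, -1]

```text
t: 22.05
tool_pos: [0.4648, -0.3848, 0.1698]
orientation: [3.139, 0.026, 0.004]
force: [0.6, -0.0, -0.2]
opening: 0.0215
```

```bash
python3 -c "
from h import *
go(.463,-.3855,.064,.9)
shot('wrist','w14.png')"
```

```text
t 22.05 pos [ 0.4648 -0.3848  0.1698] yaw 0.96 shift [-0.021  0.005  1.058] turn [ 0.0008 -0.0008  0.0004] open 0.0215 F [ 0.5996 -0.0004 -0.2079]
```

View pics/w14.png

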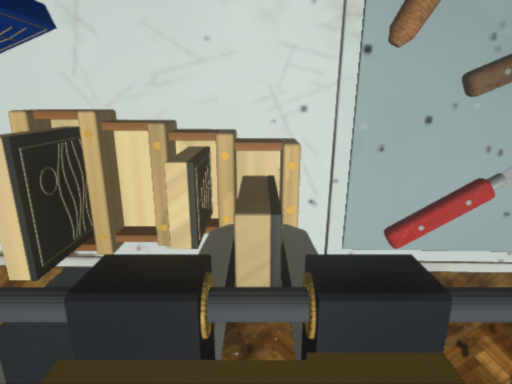

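Call:
move_arm:
  series:
    - [-0.01, 0, 0.3, 0, 0, 0, -1]
    - [-0.01, 0, 0.6, 0, 0, 0, -1]
    - [-0.01, 0, 0.8, 0, 0, 0, -1]
    - [-0.01, 0, 0.95, 0, 0, 0, -1]
    - [-0.01, 0, 1, 0, 0, 0, -1]
    - [-0.01, 0, 1, 0, 0, 0, -1]
    - [-0.01, 0, 1, 0, 0, 0, -1]

```text
t: 22.8
tool_pos: [0.4633, -0.3856, 0.0685]
orientation: [3.14, 0.024, 0.003]
force: [0.6, 0.6, -0.4]
opening: 0.0216
```

```bash
python3 -c "
from h import *
go(.463,-.3855,.064,.9)"
```

```text
t 22.80 pos [ 0.4633 -0.3856  0.0685] yaw 0.89 shift [-0.004 -0.002  0.045] turn [ 0.0005 -0.0005 -0.    ] open 0.0216 F [ 0.6148  0.6243 -0.3949]
```

Call:
move_arm:
  series:
    - [0, 0, 0.01, 0, 0, 0, -1]
    - [0, 0, 0.02, 0, 0, 0, -1]
    - [0, 0, 0.03, 0, 0, 0, -1]
    - [0, 0, 0.04, 0, 0, 0, -1]
    - [0, 0, 0.05, 0, 0, 0, -1]
    - [0, 0, 0.05, 0, 0, 0, -1]

```text
t: 23.4
tool_pos: [0.4628, -0.3854, 0.0641]
orientation: [3.141, 0.024, 0.001]
force: [-5.6, 4.7, 14.5]
opening: 0.0217
```

Call:
move_arm:
  series:
    - [0, 0, -0.01, 0, 0, 0, -0.5]
    - [0, 0, -0.01, 0, 0, 0, -0.3]
    - [0, 0, -0.01, 0, 0, 0, -0.15]
    - [0, 0, -0.01, 0, 0, 0, -0.15]
    - [0, 0, -0.01, 0, 0, 0, -0.15]

```text
t: 23.9
tool_pos: [0.4624, -0.3847, 0.0625]
orientation: [-3.141, -0.024, 0.0]
force: [0.4, 0.1, 0.3]
opening: 0.0394
```

Call:
move_arm:
  series:
    - [0, 0, -0.3, 0, 0, 0, -0.15]
    - [0, 0, -0.6, 0, 0, 0, -0.1]
    - [0, 0, -1, 0, 0, 0, -0.1]

```text
t: 24.2
tool_pos: [0.4614, -0.3839, 0.1619]
orientation: [-3.139, -0.024, 0.004]
force: [-0.7, -0.8, 0.1]
opening: 0.0413
```

Call:
move_arm:
  series:
    - [-0.1, 0, -0.4, 0, 0, 0, -0.1]
    - [-0.5, -0.4, -0.8, 0, 0, 0, -0.1]
    - [-0.5, -0.6, -0.8, 0, 0, 0, -0.1]
    - [-0.5, -0.6, -0.8, 0, 0, 0, -0.1]
    - [-0.5, -0.6, -0.8, 0, 0, 0, -0.1]

```text
t: 24.7
tool_pos: [0.4118, -0.3257, 0.2433]
orientation: [3.14, 0.025, 0.002]
force: [-0.1, -0.4, -0.1]
opening: 0.0421
```

```bash
python3 -c "
from h import *
go(.4246,.2946,.25,4.3)
shot('wrist','w15.png')
a=cv2.imread('pics/w15.png'); cv2.imwrite('pics/w15b.png',cv2.resize(a[:300],(800,469),interpolation=cv2.INTER_CUBIC))"
```

```text
t 24.70 pos [ 0.4118 -0.3257  0.2433] yaw 0.92 shift [ 0.228 -6.2   -0.074] turn [ 0.0004 -0.0003 -0.0188] open 0.0421 F [-0.0965 -0.3922 -0.1187]
```

View pics/w15b.png

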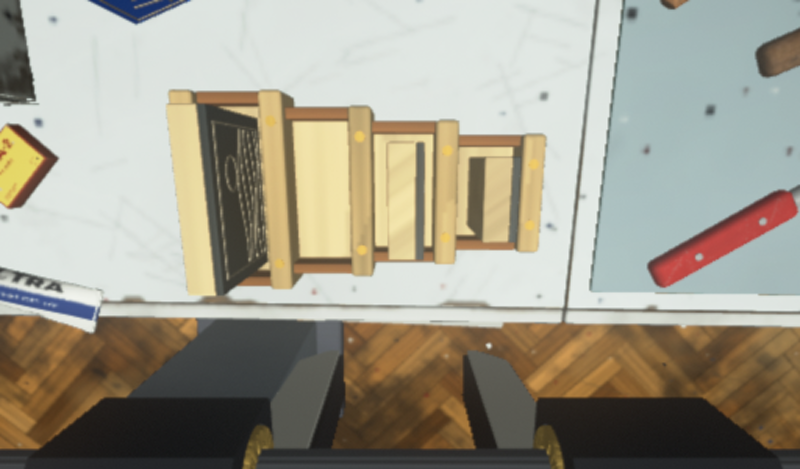

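```bash
python3 -c "
from h import *
c=load('w15.png'); placed(c,np.array([(484,156),(520,156),(517,243),(482,242)])/1.5625,.092)"
```

```text
rack xy mm [  0.0984 -89.278 ] len 0.05243078757713258 th 0.021869698680179055 yaw rel 1.297590255678459
```

Call:
move_arm:
  series:
    - [0.02, -0.47, 0, 0, 0, 0, -0.1]
    - [0.03, -0.95, 0, 0, 0, 0, -0.1]

```text
t: 24.95
tool_pos: [0.4127, -0.2306, 0.2411]
orientation: [-3.14, -0.02, 0.004]
force: [0.8, -0.4, 0.1]
opening: 0.0417
```

Call:
move_arm:
  series:
    - [0.02, -0.47, 0, 0, 0, 0, -0.1]
    - [0.03, -0.95, 0, 0, 0, 0, -0.1]

```text
t: 25.15
tool_pos: [0.4144, -0.1345, 0.2415]
orientation: [-3.141, -0.022, 0.003]
force: [1.1, 1.1, -0.5]
opening: 0.0417
```

Call:
move_arm:
  series:
    - [0.02, -0.47, 0, 0, 0, 0, -0.1]
    - [0.03, -0.95, 0, 0, 0, 0, -0.1]

```text
t: 25.35
tool_pos: [0.416, -0.0393, 0.2418]
orientation: [-3.141, -0.023, 0.002]
force: [1.4, -0.2, 0.2]
opening: 0.0418
```

Call:
move_arm:
  series:
    - [0.02, -0.47, 0, 0, 0, 0, -0.1]
    - [0.03, -0.95, 0, 0, 0, 0, -0.1]

```text
t: 25.55
tool_pos: [0.4177, 0.0559, 0.2419]
orientation: [3.141, 0.023, -0.002]
force: [0.4, 0.3, 0.2]
opening: 0.0421
```

Call:
move_arm:
  series:
    - [0.02, -0.47, 0, 0, 0, 0, -0.1]
    - [0.04, -0.95, 0, 0, 0, 0, -0.1]

```text
t: 25.75
tool_pos: [0.4202, 0.1512, 0.2418]
orientation: [3.141, 0.024, -0.002]
force: [1.7, -0.2, 0.3]
opening: 0.0418
```

Call:
move_arm:
  series:
    - [0.02, -0.47, 0, 0, 0, 0, -0.1]
    - [0.04, -0.95, 0, 0, 0, -0.01, -0.1]
    - [0.04, -0.95, 0, 0, 0, -0.019, -0.1]

```text
t: 26.05
tool_pos: [0.422, 0.2493, 0.2409]
orientation: [-3.138, -0.128, 0.005]
force: [0.5, -0.6, -0.3]
opening: 0.0421
```

```bash
python3 -c "
from h import *
go(.4246,.2946,.2,4.3)"
```

```text
t 26.05 pos [0.422  0.2493 0.2409] yaw 4.68 shift [ 0.064 -0.449  0.409] turn [-0.0002  0.001   0.0021] open 0.0421 F [ 0.4664 -0.6424 -0.3292]
```

Call:
move_arm:
  series:
    - [0.06, -0.45, 0.2, 0, 0, 0.002, -0.1]
    - [0.06, -0.45, 0.4, 0, 0, 0.002, -0.1]
    - [0.06, -0.45, 0.4, 0, 0, 0.002, -0.1]
    - [0.06, -0.45, 0.4, 0, 0, 0.002, -0.1]

```text
t: 26.45
tool_pos: [0.4253, 0.2889, 0.202]
orientation: [3.138, 0.107, -0.004]
force: [0.8, -1.1, -0.2]
opening: 0.0418
```

```bash
python3 -c "
from h import *
go(.4246,.2946,.080,4.3)
shot('wrist','w16.png')"
```

```text
t 26.45 pos [0.4253 0.2889 0.202 ] yaw 3.92 shift [ 0.    -0.059  1.219] turn [ 0.0005  0.0007 -0.0021] open 0.0418 F [ 0.7525 -1.0702 -0.188 ]
```

View pics/w16.png

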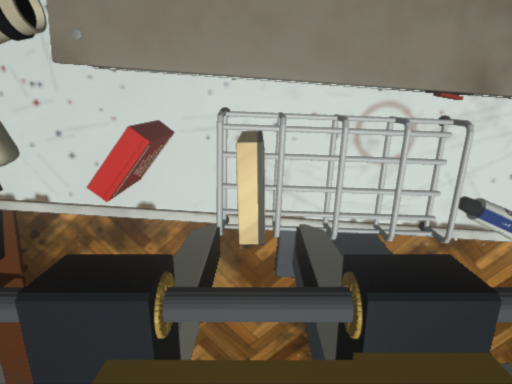

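Call:
move_arm:
  series:
    - [0, -0.06, 0.3, 0, 0, -0.002, -0.1]
    - [0, -0.06, 0.6, 0, 0, -0.002, -0.1]
    - [0, -0.06, 0.6, 0, 0, -0.002, -0.1]
    - [0, -0.06, 0.9, 0, 0, -0.002, -0.1]
    - [0, -0.06, 1, 0, 0, -0.002, -0.1]
    - [0, -0.06, 1, 0, 0, -0.002, -0.1]

```text
t: 27.1
tool_pos: [0.4246, 0.2952, 0.1028]
orientation: [3.139, 0.117, -0.002]
force: [-0.1, -0.6, -0.3]
opening: 0.0422
```

```bash
python3 -c "
from h import *
go(.4246,.2946,.080,4.3)
shot('wrist','w17.png')"
```

```text
t 27.10 pos [0.4246 0.2952 0.1028] yaw 4.27 shift [0.    0.005 0.228] turn [ 0.0003  0.0005 -0.0002] open 0.0422 F [-0.119  -0.5626 -0.2823]
```

View pics/w17.png

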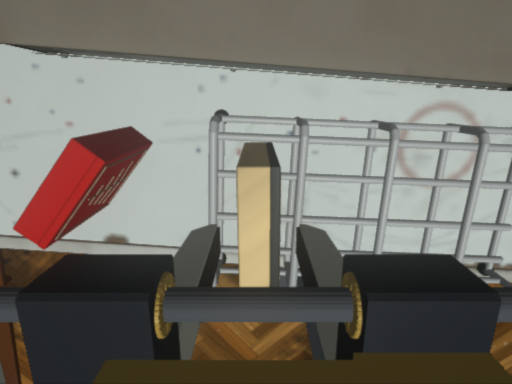

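Call:
move_arm:
  series:
    - [0, 0, 0.15, 0, 0, 0, -0.1]
    - [0, 0, 0.23, 0, 0, 0, -0.1]
    - [0, 0, 0.23, 0, 0, 0, -0.1]
    - [0, 0, 0.23, 0, 0, 0, -0.5]
    - [0, 0, 0.23, 0, 0, 0, -0.8]
    - [0, 0, 0.23, 0, 0, 0, -1]
    - [0, 0, 0.23, 0, 0, 0, -1]
    - [0, 0, 0.23, 0, 0, 0, -1]

```text
t: 27.95
tool_pos: [0.4252, 0.2961, 0.0803]
orientation: [-3.139, -0.118, -0.001]
force: [-0.2, 0.8, 1.3]
opening: 0.0217
```

Call:
move_arm:
  series:
    - [0, 0, 0, 0, 0, 0, -1]

```text
t: 28.05
tool_pos: [0.4252, 0.2961, 0.0803]
orientation: [-3.139, -0.118, -0.001]
force: [-0.2, 0.1, 2.1]
opening: 0.0216
```

Call:
move_arm:
  series:
    - [0, 0, -0.2, 0, 0, 0, -1]
    - [0, 0, -0.5, 0, 0, 0, -1]
    - [0, 0, -0.9, 0, 0, 0, -1]

```text
t: 28.35
tool_pos: [0.4232, 0.295, 0.1685]
orientation: [3.137, 0.118, -0.007]
force: [-0.0, 1.2, -0.4]
opening: 0.0219
```

Call:
move_arm:
  series:
    - [0, 0, -0.4, 0, 0, 0, -1]
    - [0, 0.4, -0.85, 0, 0, 0.01, -1]
    - [0.05, 0.8, -0.85, 0, 0, 0.019, -1]

```text
t: 28.65
tool_pos: [0.4373, 0.2178, 0.2602]
orientation: [-3.138, -0.028, -0.011]
force: [1.4, -1.0, -0.2]
opening: 0.0219
```

```bash
python3 -c "
from h import *
go(.4608,-.266,.25,.9)"
```

```text
t 28.65 pos [0.4373 0.2178 0.2602] yaw 1.03 shift [0.147 4.842 0.089] turn [-0.001  -0.0022  0.0007] open 0.0219 F [ 1.4492 -1.0003 -0.1771]
```

Call:
move_arm:
  series:
    - [0.01, 0.47, 0, 0, 0, 0, -1]
    - [0.03, 0.95, 0, 0, 0, 0, -1]

```text
t: 28.85
tool_pos: [0.4403, 0.1202, 0.2553]
orientation: [-3.141, -0.026, -0.002]
force: [1.4, -0.2, -0.7]
opening: 0.0221
```

Call:
move_arm:
  series:
    - [0.01, 0.47, 0, 0, 0, 0, -1]
    - [0.03, 0.95, 0, 0, 0, 0, -1]

```text
t: 29.05
tool_pos: [0.4443, 0.0249, 0.2548]
orientation: [3.141, 0.025, 0.0]
force: [0.8, -0.2, -0.8]
opening: 0.0218
```

Call:
move_arm:
  series:
    - [0.01, 0.47, 0, 0, 0, 0, -1]
    - [0.03, 0.95, 0, 0, 0, 0, -1]

```text
t: 29.25
tool_pos: [0.4488, -0.0701, 0.2548]
orientation: [-3.141, -0.025, -0.0]
force: [1.2, 0.2, -0.5]
opening: 0.0218
```

Call:
move_arm:
  series:
    - [0.01, 0.47, 0, 0, 0, 0, -1]
    - [0.03, 0.95, 0, 0, 0, 0, -1]

```text
t: 29.45
tool_pos: [0.4533, -0.1652, 0.2548]
orientation: [-3.141, -0.024, -0.0]
force: [0.8, -0.4, -0.2]
opening: 0.0217
```

Call:
move_arm:
  series:
    - [0.01, 0.47, 0, 0, 0, 0, -1]
    - [0.03, 0.95, 0, 0, 0, 0, -1]
    - [0.03, 0.95, 0, 0, 0, 0, -1]
    - [0.03, 0.95, 0, 0, 0, 0, -1]
    - [0.03, 0.95, 0, 0, 0, 0, -1]

```text
t: 29.95
tool_pos: [0.4582, -0.2573, 0.2546]
orientation: [-3.141, -0.025, 0.001]
force: [1.0, 1.2, -0.5]
opening: 0.0219
```

```bash
python3 -c "
from h import *
go(.4608,-.266,.17,.9)"
```

```text
t 29.95 pos [ 0.4582 -0.2573  0.2546] yaw 0.91 shift [0.025 0.088 0.845] turn [-0.0003  0.0001  0.0001] open 0.0219 F [ 1.0159  1.2044 -0.5394]
```

Call:
move_arm:
  series:
    - [0.02, 0.08, 0, 0, 0, 0, -1]
    - [0.02, 0.085, 0.3, 0, 0, 0, -1]
    - [0.02, 0.085, 0.6, 0, 0, 0, -1]
    - [0.02, 0.085, 0.8, 0, 0, 0, -1]
    - [0.02, 0.085, 0.8, 0, 0, 0, -1]
    - [0.02, 0.085, 0.8, 0, 0, 0, -1]

```text
t: 30.55
tool_pos: [0.4607, -0.2662, 0.1754]
orientation: [3.141, 0.026, -0.0]
force: [0.7, 0.6, -0.6]
opening: 0.0217
```

```bash
python3 -c "
from h import *
go(.4608,-.2658,.0763,.9)
shot('wrist','w18.png')"
```

```text
t 30.55 pos [ 0.4607 -0.2662  0.1754] yaw 0.96 shift [ 0.001 -0.004  0.991] turn [0.     0.     0.0004] open 0.0217 F [ 0.6692  0.5554 -0.5528]
```

View pics/w18.png

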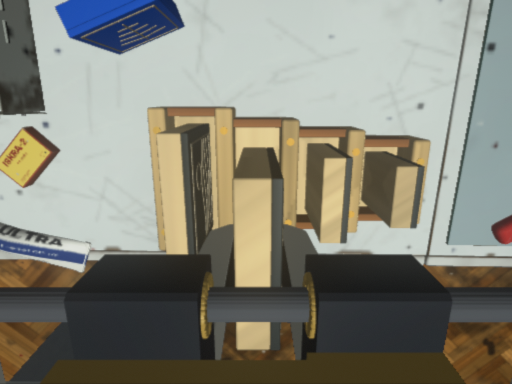

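Call:
move_arm:
  series:
    - [0, 0, 0.3, 0, 0, 0, -1]
    - [0, 0, 0.6, 0, 0, 0, -1]
    - [0, 0, 0.8, 0, 0, 0, -1]
    - [0, 0, 0.92, 0, 0, 0, -1]
    - [0, 0, 0.95, 0, 0, 0, -1]
    - [0, 0, 0.95, 0, 0, 0, -1]
    - [0, 0, 0.95, 0, 0, 0, -1]

```text
t: 31.3
tool_pos: [0.4615, -0.2674, 0.0816]
orientation: [3.14, 0.024, 0.003]
force: [-0.1, 0.9, -0.5]
opening: 0.0217
```

```bash
python3 -c "
from h import *
go(.4608,-.2658,.0763,.9)"
```

```text
t 31.30 pos [ 0.4615 -0.2674  0.0816] yaw 0.89 shift [-0.007 -0.016  0.053] turn [ 0.0005 -0.0007 -0.    ] open 0.0217 F [-0.0591  0.8878 -0.5369]
```

Call:
move_arm:
  series:
    - [-0.005, -0.015, 0.02, 0, 0, 0, -1]
    - [-0.005, -0.015, 0.03, 0, 0, 0, -1]
    - [-0.005, -0.015, 0.04, 0, 0, 0, -1]
    - [-0.005, -0.015, 0.05, 0, 0, 0, -1]
    - [-0.005, -0.015, 0.055, 0, 0, 0, -1]
    - [-0.005, -0.015, 0.055, 0, 0, 0, -1]

```text
t: 31.9
tool_pos: [0.4602, -0.2654, 0.0763]
orientation: [3.141, 0.024, 0.001]
force: [-6.5, 4.2, 15.5]
opening: 0.022
```

Contact at the predicted height again. Releasing, then checking everything.

Call:
move_arm:
  series:
    - [0, 0, -0.01, 0, 0, 0, -0.5]
    - [0, 0, -0.01, 0, 0, 0, -0.3]
    - [0, 0, -0.01, 0, 0, 0, -0.15]
    - [0, 0, -0.01, 0, 0, 0, -0.15]
    - [0, 0, -0.01, 0, 0, 0, -0.15]

```text
t: 32.4
tool_pos: [0.4598, -0.2651, 0.0751]
orientation: [-3.141, -0.024, 0.0]
force: [-0.9, -0.1, -0.4]
opening: 0.0396
```

Call:
move_arm:
  series:
    - [0, 0, -0.3, 0, 0, 0, -0.15]
    - [0, 0, -0.6, 0, 0, 0, -0.15]
    - [0, 0, -1, 0, 0, 0, -0.15]

```text
t: 32.7
tool_pos: [0.4587, -0.2644, 0.1746]
orientation: [-3.139, -0.024, 0.005]
force: [1.1, -0.3, -0.2]
opening: 0.0395
```

Call:
move_arm:
  series:
    - [-0.1, 0, -0.4, 0, 0, 0, -0.1]
    - [-0.6, 0.3, -1, 0, 0, 0, -0.1]
    - [-0.8, 0.3, -1, 0, 0, 0, -0.1]
    - [-0.8, 0.3, -1, 0, 0, 0, -0.1]
    - [-0.8, 0.3, -1, 0, 0, 0, -0.1]
    - [-0.8, 0.3, -1, 0, 0, 0, -0.1]

```text
t: 33.3
tool_pos: [0.3805, -0.2958, 0.2741]
orientation: [-3.14, -0.024, 0.001]
force: [0.0, -0.6, -0.3]
opening: 0.0419
```

```bash
python3 -c "
from h import *
go(.38,-.29,.27,.9)
shot('wrist','w19.png');shot('scene','s19.png')
a=cv2.imread('pics/w19.png'); cv2.imwrite('pics/w19b.png',cv2.resize(a[30:180,110:370],None,fx=3,fy=3,interpolation=cv2.INTER_CUBIC))
a=cv2.imread('pics/s19.png'); cv2.imwrite('pics/s19c.png',cv2.resize(a[90:220,250:390],None,fx=4,fy=4,interpolation=cv2.INTER_CUBIC))"
```

```text
t 33.30 pos [ 0.3805 -0.2958  0.2741] yaw 0.89 shift [-0.004 -0.058  0.041] turn [-0.0005  0.0003 -0.    ] open 0.0419 F [ 0.042  -0.5609 -0.3243]
```

View pics/w19b.png

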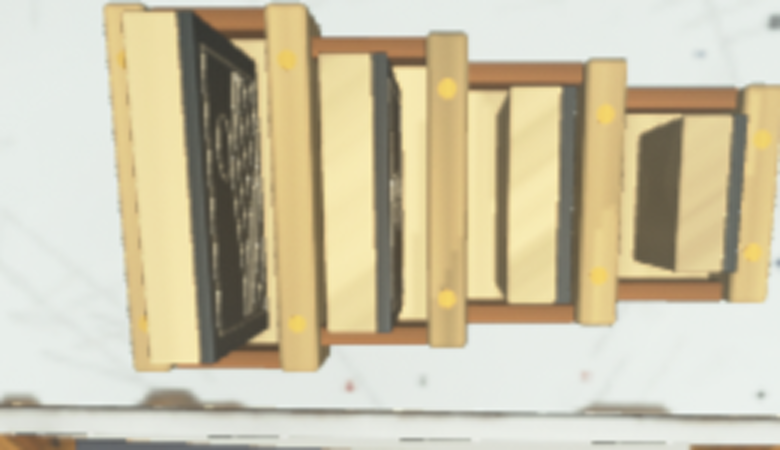

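View pics/s19c.png

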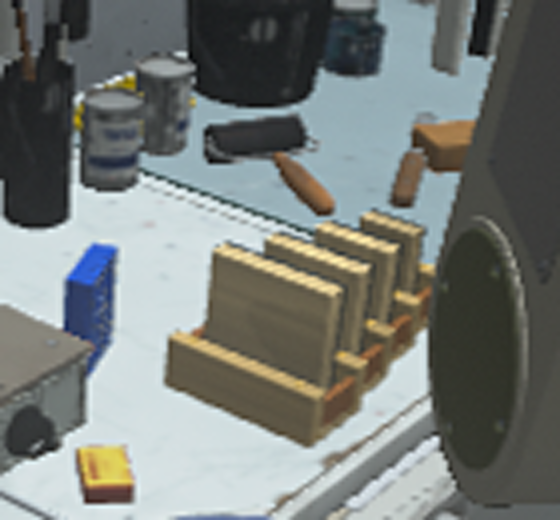

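```bash
python3 -c "
from h import *
c=load('w19.png')
for q,z in [([(123,11),(190,11),(215,362),(151,365)],.116),([(319,54),(388,54),(391,331),(328,332)],.108),([(509,87),(578,87),(572,301),(508,303)],.100),([(684,114),(746,114),(738,272),(677,272)],.092)]: placed(c,np.array(q)/3+[110,30],z)
print(read_state()['dq'])"
```

```text
rack xy mm [-0.5157 88.7339] len 0.10757735629927799 th 0.020898110144064883 yaw rel 0.240601203713877
rack xy mm [-1.1268 30.0771] len 0.08694534330656946 th 0.021533526332660792 yaw rel -0.042194259331291936
rack xy mm [ -0.9122 -31.1568] len 0.06900581853598249 th 0.022213645495416795 yaw rel 0.5908598708588644
rack xy mm [  0.169  -89.8692] len 0.05184927605833806 th 0.021030064880837186 yaw rel 1.3812914557606968
[ 0.0028  0.0022 -0.0029  0.0011  0.0024 -0.0018]
```

All four blocks are within about 1.5 mm and 1.4° of their bays, and their top lengths match at the expected heights. Handing in.

```bash
python3 -c "
from h import *
print(close_job())"
```

```text
the job is handed in; nothing more can be done
None
```

All four blocks are in their own bays of the wooden rack, and I handed the job in at about 33 s with the arm lifted clear. I moved them one at a time, in the order widest, narrow, narrowest, wide. Each was gripped across its thickness and lowered until it touched the bay's floor at the height I had worked out (12–16 N upward), then released.

The last wrist view gave these positions in the rack frame:

| Block | x, y (mm) | Bay centre y (mm) | Out of square |
|---|---|---|---|
| widest | −0.5, 88.7 | 90 | 0.2° |
| wide | −1.1, 30.1 | 30 | 0.0° |
| narrow | −0.9, −31.2 | −30 | 0.6° |
| narrowest | 0.2, −89.9 | −90 | 1.4° |

- **Upright:** I did not measure tilt directly. The top faces measured their true lengths at the expected heights, and the final scene view shows all four standing.
- **Other checks:** None failed or disagreed. The camera calibration is only good to about 2 mm, so that is the accuracy of these figures. The red and blue look-alikes were not touched.

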